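Shut and latch the drawer of a sorting box

TASK

Push the drawer of the grey sorting box home, lift the loop of its draw latch over and hook it on the keeper on the drawer front, then swing the latch's lever back and press it down over centre so that it snaps flat and holds the drawer shut. Leave the little pot standing on the box and everything else around it where it is.

Things in the scene. Friction and masses are not known exactly. Their poses are not given: they have to be found in the camera images.
- sorting_box: Grey plastic sorting box, 200 mm deep (x), 180 wide (y), 120 high, fixed. Origin: centre of its underside; z up; -x points out of its drawer front, towards the robot. A steel draw latch sits on its flat top near the front edge, on the centre line (y = 0); the latch moves in the box's x-z plane. A small pot stands loose on the top's rear left corner.
- drawer (a joint): How far the drawer is pulled out, m: 0 home, up to 0.09; it slides along the box's -x. It starts out by 35 to 60 mm. About 2 N of friction; it stays where left.
- drawer_front (a point): Middle of the top edge of the drawer front's outer face, 118 mm above the shelf; moves with the drawer, axes as the box's. The face is flat, 180 mm wide and 114 mm high, and can be pushed anywhere beside the keeper (45 mm or more off the centre line).
- keeper (a point): Seat of the keeper on the drawer front: where the centre of the loop's bar lies when hooked and taut. 8 mm in front of the face, 130 mm above the shelf; moves with the drawer, axes as the box's. The keeper is a steel hook 40 mm wide, open to -x: an upright lip behind the seat, and over it a bead that overhangs to 2 mm in front of the seat's centre, its top 12 mm above the seat.
- keeper_mouth (a point): Point 13 mm in front (-x) of the keeper's seat, at its height; moves with the drawer. Under it runs a flat ledge 40 mm wide, its top 5.5 mm below this point, reaching from the lip to 7 mm in front of this point. The loop's bar must come down here from above, clear of the bead (5 mm behind to 5 mm in front of this point); the lever's pull then draws it back under the bead against the lip.
- lever (a joint): Lever angle, rad: 0 shut, flat, pointing to the box's rear (+x); grows as it is lifted, pi/2 upright, to 2.4 leaning forward. Starts at 0.75 to 1.05; friction (0.05 N m) holds it where left. With the loop hooked and the drawer home it turns taut below about 1.1, is hardest near 0.8 (about 3 N at its tip) and passes over centre at about 0.35, below which it pulls itself shut.
- lever_pivot (a point): Lever's pivot axis (along the box's y), 16 mm above the box's top, 47 mm behind the drawer's outer face when the drawer is home, 55 mm behind and 6 mm above the keeper's seat then. Fixed in place. The point's axes turn with the lever: x along it to its tip, z out of its upper face. Shut, the lever's upper face is 8 mm above this axis.
- lever_tip (a point): Free end of the lever, centre of its upper face (the face that looks to the drawer when the lever stands up), 70 mm along the lever from the pivot and 8 mm above its axis. The lever is a flat steel bar 30 mm wide and 8 mm thick. x along the lever, z out of that face.
- loop (a joint): Angle of the loop on the lever, rad: 0 folded back along the lever (start, within 0.05), growing as it is swung up and over to the front, about pi when it points opposite to the lever's tip. It swings freely and falls by its weight.
- loop_hinge (a point): Hinge of the loop on the lever: 21 mm from the pivot along the lever and 5 mm below the pivot's axis (to the lever's underside). Raising the lever brings it forward: for the bar to reach the keeper's mouth with the drawer home, the lever stands at about 1.6 to 2. It gets there by itself when the loop is pulled forward.
- loop_bar (a point): Centre of the loop's cross-bar that hooks on the keeper: round steel rod 8 mm thick along y, 73 mm from the loop's hinge (springy lengthwise, 8 N per mm). The loop is a frame: two side rods 54 mm apart between centres run from the hinge past this bar to the handle bar 40 mm further out. x points outwards along the loop.
- loop_handle (a point): Centre of the loop's handle bar, its outer end: a bar 10 mm thick along y, black sleeve 44 mm long, 113 mm from the hinge. Between it and the cross-bar the frame is open, 46 mm wide (y) and 31 mm long, so a finger fits in and the handle can be pinched from above, across x. At the start it is the highest part of the latch, up and to the rear; hooked, it sticks out in front of the drawer.
- pot: Small white ceramic pot, 56 mm across the rim, 45 mm high, loose on the rear left corner of the box's top; origin centre of its underside. Leave alone.
- jar: Glass jar with a steel twist cap, 72 mm across, 125 mm high, standing to the right of the box; origin centre of its underside. Leave alone.
- dustpan: Red plastic dustpan lying to the left of the box, pan 200 x 150 mm, 49 mm high, with its handle towards the robot; origin under the pan, 20 mm towards the handle from the pan's centre. Leave alone.
- clothes_peg: Wooden clothes peg lying in front of the box, 80 x 12 x 16 mm; origin centre of its underside. Leave alone.
- spray_bottle: Clear plastic bottle, 64 mm across, 170 mm high, on the right; origin centre of its underside. Leave alone.
- mug: White ceramic mug, 80 mm across, 90 mm high, on the left; origin centre of its underside. Leave alone.
- scrub_brush: Brush lying on the right near the robot; origin at its underside. Leave alone.

How it is judged (in metres and radians):
On the way, in this order (a step that is already met when the one before it is completed fails the run):
1. the drawer is pushed in to within 22 mm of home (value of joint drawer below 0.022 m), for 0.1 s.
2. the loop's bar lies in the keeper, on its ledge in front of the lip, while the lever is still raised (x of loop_bar in the frame of keeper between -0.02 and 0.004 m and z of loop_bar in the frame of keeper between -0.008 and 0.006 m and value of joint lever above 0.5 rad), for 0.2 s.
At the end, for the whole second after the job is handed in: The lever lies shut (within 0.07 rad) and at rest, the loop's bar is hooked in the keeper against its lip (within 5 mm to the front, 4 mm to the rear, 8 mm down and 6 mm up of the seat) and the drawer is home within 3 mm (value of joint lever below 0.07 rad and value of joint drawer below 0.003 m and x of loop_bar in the frame of keeper between -0.005 and 0.004 m and z of loop_bar in the frame of keeper between -0.008 and 0.006 m and velocity of joint lever between -0.1 and 0.1 rad/s); the robot touches nothing.
It fails at once if the pot on the box is moved more than 30 mm or tipped over (distance of pot from where it was at the start of the episode above 0.03 m or angle between pot's own z axis and vertical above 0.5 rad).
It fails at once if another bystander is moved more than 30 mm (distance of any of jar, dustpan, clothes_peg, spray_bottle, mug, scrub_brush from where it was at the start of the episode above 0.03 m).
It also fails if it takes over 64 s, if anything falls off the work surface, if the arm or the gripper's body presses on something with over 40 N, if the wrist force passes 120 N, or if a joint passes its speed limit or range.

ROBOT

A 6-joint arm with a two-finger parallel gripper is mounted at the origin on the work surface. World frame = base frame: x ahead of the robot, y to its left, z up, the work surface at z = 0. Lengths are in mm, angles in rad, forces in N, time in s.
With the tool pointing down it reaches from about 350 to 875 mm from the base axis. Payload 4.2 kg.
Tool frame: the origin (TCP) lies at the very end of the fingers, on their centre line; the grasp point (between the pads) lies 19 mm behind it (arm.tcp_to_grasp is the x of the grasp point in the tool frame, in mm); x points along the fingers, z is the direction in which the jaws open and shut, and the axes are right-handed (so a half turn about x gives the same grasp; the last joint's range is limited). The gripper opens to 85 mm and grips with 20 to 120 N. Pads are 22 mm wide; open, the fingers measure 114 mm over their backs; the gripper's body (76 mm by 85 mm) begins 54 mm behind the grasp point. The pads swing forward as they close: fully open they stand 13 mm farther back than shut.
Start: joints at [1.585, 0.385, 0.008, 0, -1.194, -0.259], TCP at [151.445, 606.353, 196.612] pointing down, gripper open.
Joint ranges: [-3.14, 3.14], [-1.21, 2.06], [-1.07, 1.41], [-3.16, 2.05], [-2.99, -0.16], [-3.1, 3.1]. Speed limits (rad/s): [2.79, 2.79, 3.14, 3.14, 3.14, 3.14].

INTERFACE

Orientations are given as a unit quaternion [x, y, z, w].
In Python, from bench import status, get_image, job, arm gives the robot as it stands.
- The arm moves only by the tool apply_moves, never from a script. Its argument "targets" is text: rows parted by semicolons, each of 5 numbers parted by spaces: the shift along the tool's x, y, z in mm, then the turn about the tool's x in degrees, then the gripper's target within -1 to 1 (shut at 1, half-way at 0, fully open at -1). In form: dx dy dz spin hand; .... A call has 1 to 10 rows; each row is the pose to reach, as a shift and turn from the pose commanded when the call began, along the tool's axes at that moment; what a row does not reach only later rows make up. A row lasts 1/12 s, in which the tool goes at most 41.7 mm and 7.16 degrees, less where a joint would pass 70% of its speed; a pose out of reach is approached as far as the arm can. A call with a gripper value outside its range is refused whole. The fingers move at their own pace and stop on an object; the grip force is fixed at half the most. Time passes only in rows, so rows that repeat a pose let the fingers close. It gives the time, the measured TCP pose, the force and the opening at its end, in the units of the state.
- status.read_state(): the state, without advancing time (a new reading comes with each control period).
- get_image(name): name is "side" or "top" or "wrist"; returns a dict with "img" (420x560x3 uint8, red, green, blue), "mtx" (3x3 intrinsics, pixels), "k1" (the pictures are not rectified: a ray, as slopes to the right and down, at radius r is drawn at 1 + k1 r^2 times it, then the intrinsics apply), "world_from_camera" (4x4, takes a point from camera to world coordinates). Camera axes: x right, y down, z forward; pixel columns grow to the right and rows downward; lengths in mm; the calibration is good to about 2 mm. A picture is of the moment at which its call begins. There is no depth.
- job.job_done(): hands the job in, once; it reports no verdict.
The state is a dict: "clock": time; "joints": joint angles; "joint_vel": joint speeds; "joint_efforts": joint torques, N m; "position": TCP position; "ee_rot": TCP orientation; "contact_force": force on the tool from outside, world axes, zero at the start; "wrist_torque": the same for the moment, N m; "gripper_width": finger opening in mm.
Only numpy, scipy, OpenCV 4.12 (cv2) and the standard library are available. Lean on these libraries where they do the work, as an engineer would, in place of code of your own. Each camera call takes 0.05 s, during which the arm holds its last target.

## Working session

There is one attempt and no reset: what is moved stays moved. The work goes in short steps, Python scripts to look and compute and a tool call to move; the robot and the scene stay as the last step left them, time stands still between calls to the robot, and variables do not carry over. Pictures are saved under pics/ and viewed, and the job is handed in when it is done.

Besides the shell and the picture viewer there is one more tool, called as name(argument=value, ...), one argument or row to a line, values as JSON. apply_moves: Moves the arm, as the interface text tells. Its arguments: {"type":"object","properties":{"targets":{"type":"string"}},"required":["targets"]}

```bash
ls; mkdir -p pics; python3 - <<'E'
from bench import status,get_image,job,arm
import cv2
print(status.read_state()); print([a for a in dir(arm) if a[0]!='_'])
for n in("side","top","wrist"):
    d=get_image(n); cv2.imwrite(f"pics/{n}0.png",d["img"][:,:,::-1]); print(n,d["mtx"],d["k1"],d["world_from_camera"])
E
```

```text
pics
{'clock': 0.0, 'joints': array([ 1.58458386e+00,  3.85572410e-01,  6.61284519e-03, -5.06565197e-04,
       -1.19400072e+00, -2.58585195e-01]), 'joint_vel': array([ 0.00028141,  0.0005991 ,  0.00016531, -0.00086011, -0.00061885,
       -0.00234557]), 'joint_efforts': array([-6.47007892e-05, -3.92288375e+01,  1.88399649e+01,  4.18636143e+00,
       -4.68625833e-03, -2.36393305e-06]), 'position': array([151.30666165, 605.72073676, 195.50589978]), 'ee_rot': array([-0.55675122, -0.43465144,  0.55794148, -0.43566903]), 'contact_force': array([-0.04447176,  0.48787151,  0.02120098]), 'wrist_torque': array([ 0.03324615,  0.0210859 , -0.02593725]), 'gripper_width': 85.43721777923987}
['IKError', 'tcp_to_grasp']
side [[452.34749229   0.         281.73295258]
 [  0.         452.34749229 206.42472546]
 [  0.           0.           1.        ]] -0.0263611930180929 [[ 9.39527210e-01 -2.36384976e-01  2.47811954e-01  1.28833455e+02]
 [-3.41948184e-01 -6.87582563e-01  6.40547936e-01 -8.78361965e+02]
 [ 1.89752697e-02 -6.86551063e-01 -7.26833940e-01  1.19684964e+03]
 [ 0.00000000e+00  0.00000000e
[... 181 characters left out ...]
69193217 [[ 5.58284965e-03 -9.84974609e-01  1.72608956e-01  3.21982754e+02]
 [-9.99936303e-01 -7.19199994e-03 -8.69852482e-03  6.34273282e+01]
 [ 9.80922968e-03 -1.72549399e-01 -9.84952021e-01  1.32842084e+03]
 [ 0.00000000e+00  0.00000000e+00  0.00000000e+00  1.00000000e+00]]
wrist [[378.36873386   0.         277.93896738]
 [  0.         378.36873386 205.62948954]
 [  0.           0.           1.        ]] -0.09286056265905807 [[-2.42882238e-01 -9.37446554e-01 -2.49403641e-01  2.13978637e+02]
 [-9.70054727e-01  2.35096302e-01  6.10209382e-02  5.89388050e+02]
 [ 1.43000557e-03  2.56756083e-01 -9.66475178e-01  3.72573756e+02]
 [ 0.00000000e+00  0.00000000e+00  0.00000000e+00  1.00000000e+00]]
```

View pics/side0.png

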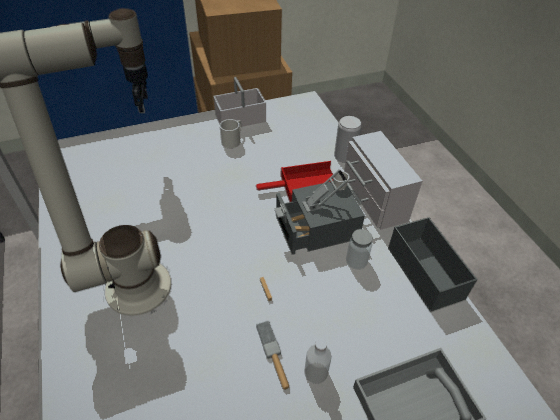

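View pics/top0.png

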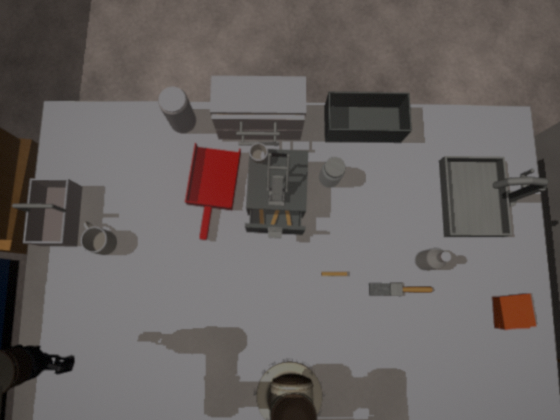

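View pics/wrist0.png

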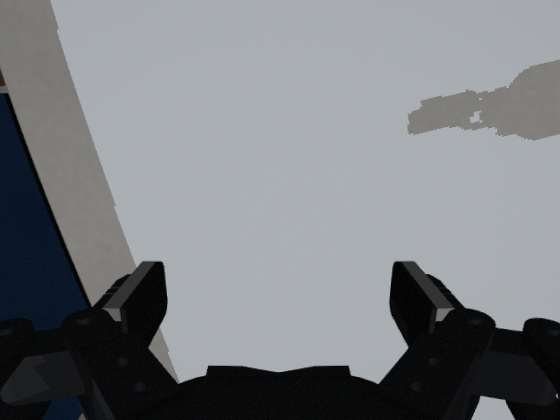

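```bash
cat > h.py <<'E'
import numpy as np,cv2
from scipy.spatial.transform import Rotation as R
from bench import status,get_image
def crop(n,x0,y0,x1,y1,s,out,d=None):
    d=d or get_image(n); im=d["img"][y0:y1,x0:x1,::-1]
    im=cv2.convertScaleAbs(im,alpha=1.7)
    cv2.imwrite("pics/"+out,cv2.resize(im,None,fx=s,fy=s,interpolation=cv2.INTER_CUBIC)); return d
def ray(d,u,v):
    K=d["mtx"]; p=cv2.undistortPoints(np.array([[[u,v]]],float),K,np.array([d["k1"],0,0,0,0.]))[0,0]
    T=d["world_from_camera"]; return T[:3,3],T[:3,:3]@np.array([p[0],p[1],1])
def atz(d,u,v,z):
    o,r=ray(d,u,v); return o+r*(z-o[2])/r[2]
def proj(d,P):
    T=np.linalg.inv(d["world_from_camera"]); P=np.atleast_2d(P)
    c=P@T[:3,:3].T+T[:3,3]; p=c[:,:2]/c[:,2:]; 
    r2=(p**2).sum(1,keepdims=True); p=p*(1+d["k1"]*r2)
    return p*[d["mtx"][0,0],d["mtx"][1,1]]+d["mtx"][:2,2]
def st():
    s=status.read_state(); M=R.from_quat(s["ee_rot"]).as_matrix()
    print("t",round(s["clock"],2),"pos",s["position"].round(1),"F",s["contact_force"].round(1),"w",round(s["gripper_width"],1)); print(M.round(3)); print("j",s["joints"].round(2)); return s,M
E
python3 - <<'E'
from h import *
st()
crop("top",235,135,335,245,6,"t1.png"); crop("side",260,160,380,260,6,"s1.png")
E
```

```text
t 0.15 pos [151.3 605.9 195.8] F [ 0.4 -0.1 -0.5] w 85.4
[[-0.     0.97  -0.243]
 [-0.002 -0.243 -0.97 ]
 [-1.     0.     0.002]]
j [ 1.58  0.39  0.01 -0.   -1.19 -0.26]
```

View pics/t1.png

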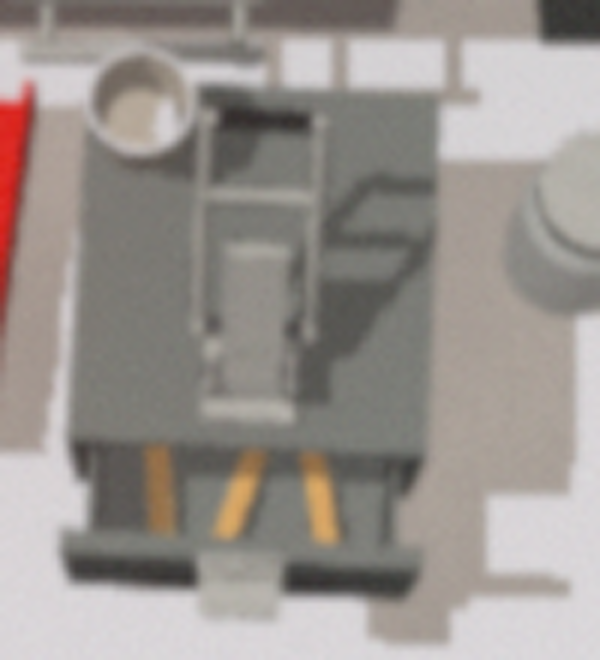

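View pics/s1.png

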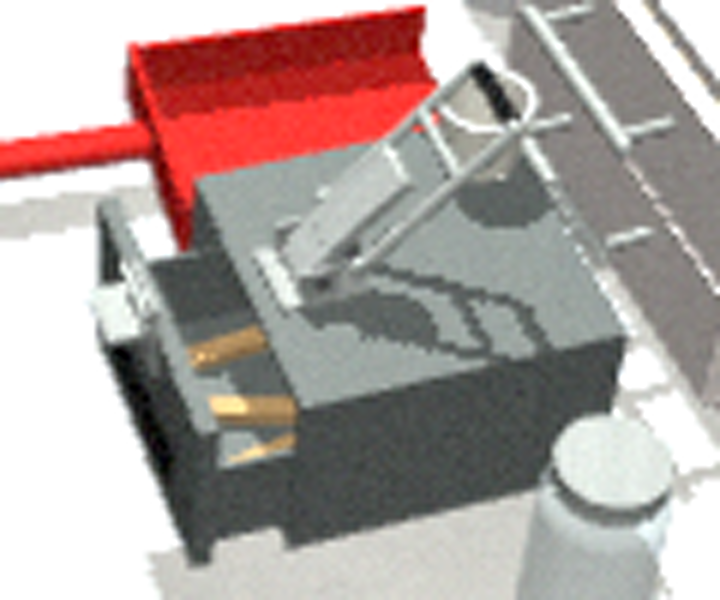

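```bash
python3 - <<'E'
from h import *
t=get_image("top"); s=get_image("side")
f=lambda d,x0,y0,u,v,z:atz(d,x0+(u+.5)/6-.5,y0+(v+.5)/6-.5,z).round(1)
print("top"); 
for n,u,v,z in [("FL",78,441,120),("FR",425,457,120),("RR",440,92,120),("drawer L",64,545,118),("drL low edge outer",64,532,118),("drR",420,560,118),("keeperL",200,612,124),("keeperR",277,617,124),("handleL",220,118,230),("handleR",308,125,230)]:
    print(n,f(t,235,135,u,v,z))
print("side")
for n,u,v,z in [("FL",196,180,120),("FR",300,408,120),("RR",628,336,120),("drL",100,200,118),("drR",205,432,118),("keep",95,295,124),("keepR",118,340,124)]:
    print(n,f(s,260,160,u,v,z))
E
```

```text
top
FL [557.2 127.5 120. ]
FR [550.4 -44.4 120. ]
RR [739.7 -53.7 120. ]
drawer L [505.4 133.7 118. ]
drL low edge outer [511.9 133.8 118. ]
drR [499.1 -41.7 118. ]
keeperL [471.9  66.5 124. ]
keeperR [469.7  28.9 124. ]
handleL [688.1  58.7 230. ]
handleR [685.1  18.1 230. ]
side
FL [556.7 133.  120. ]
FR [547.5 -43.7 120. ]
RR [734.3 -54.3 120. ]
drL [500.6 137.4 118. ]
drR [495.2 -41.2 118. ]
keep [471.7  64.  124. ]
keepR [472.3  29.1 124. ]
```

```bash
python3 - <<'E'
from h import *
crop("top",260,145,300,215,10,"t2.png"); crop("side",295,165,355,215,12,"s2.png")
E
```

```text
(no output)
```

View pics/t2.png

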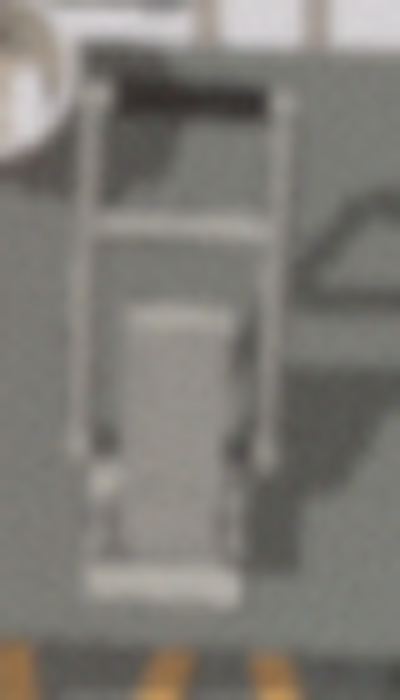

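View pics/s2.png

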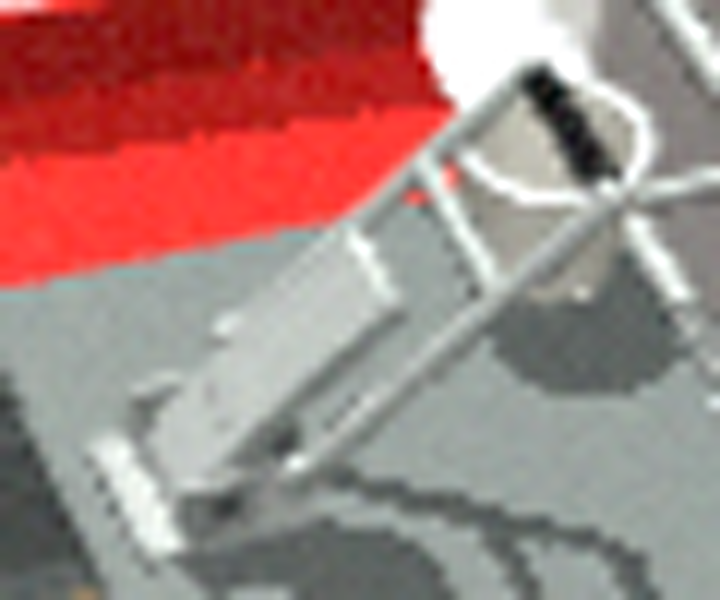

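```bash
cat > fit.py <<'E'
from h import *
from scipy.optimize import least_squares
def bx(P,b): # box coords -> world
    c,s=np.cos(b[2]),np.sin(b[2]); P=np.atleast_2d(P).astype(float)
    return np.c_[b[0]+c*P[:,0]-s*P[:,1], b[1]+s*P[:,0]+c*P[:,1], P[:,2]]
def latch(a,th,L,yy=0): # point L along loop (world angle th), box coords; pivot at x=-53,z=136
    h=(-53+21*np.cos(a)+5*np.sin(a),136+21*np.sin(a)-5*np.cos(a))
    return [h[0]+L*np.cos(th),yy,h[1]+L*np.sin(th)]
E
python3 - <<'E'
from fit import *
t=get_image("top"); s=get_image("side")
g=lambda x0,y0,u,v,k:(x0+(u+.5)/k-.5,y0+(v+.5)/k-.5)
T6=lambda u,v:g(235,135,u,v,6); S6=lambda u,v:g(260,160,u,v,6); T10=lambda u,v:g(260,145,u,v,10); S12=lambda u,v:g(295,165,u,v,12)
def pts(p):
    b=p[:3];dr,a,th,fx=p[3],p[4],p[4]+p[5],p[6]
    kx=-100-dr-28
    return [(t,T6(78,441),[fx,90,120]),(t,T6(425,457),[fx,-90,120]),(t,T6(440,92),[100,-90,120]),
    (t,T6(64,545),[-100-dr,90,118]),(t,T6(420,563),[-100-dr,-90,118]),(t,T6(200,612),[kx,20,124.5]),(t,T6(277,617),[kx,-20,124.5]),
    (s,S6(196,180),[fx,90,120]),(s,S6(300,408),[fx,-90,120]),(s,S6(628,336),[100,-90,120]),
    (s,S6(100,200),[-100-dr,90,118]),(s,S6(205,432),[-100-dr,-90,118]),(s,S6(95,295),[kx,20,124.5]),(s,S6(118,340),[kx,-20,124.5]),
    (t,T10(190,101),latch(a,th,113)),(t,T10(183,228),latch(a,th,73)),(t,T10(171,455),latch(a,th,0)),
    (s,S12(570,125),latch(a,th,113)),(s,S12(462,228),latch(a,th,73))]
def res(p): return np.concatenate([proj(d,bx(P,p[:3]))[0]-uv for d,uv,P in pts(p)]+[[p[5]*20]])
r=least_squares(res,[641,41,-.05,42,.9,0,-88],x_scale=[10,10,.1,10,.1,.1,10],loss="soft_l1")
print(r.x.round(3)); print(res(r.x)[:-1].reshape(-1,2).round(1).tolist())
p=r.x
for n,P in [("pivot",[-53,0,136]),("seat home",[-108,0,130]),("face now",[-100-p[3],0,118]),("handle",latch(p[4],p[4]+p[5],113)),("push pt R",[-100-p[3],-60,100]),("push pt L",[-100-p[3],60,100])]: print(n,bx(P,p[:3]).round(1))
E
```

```text
[ 6.42432e+02  4.05500e+01 -4.20000e-02  4.29560e+01  8.12000e-01
 -5.00000e-03 -8.93920e+01]
[[-2.2, 0.1], [0.4, 0.4], [-0.0, 0.3], [-0.9, 0.7], [0.6, 0.6], [-0.4, -0.2], [0.4, -0.4], [-0.1, -0.3], [0.8, 0.3], [1.1, -0.5], [0.9, -0.0], [0.4, 0.4], [-0.1, -0.9], [-0.3, 0.3], [-0.1, 0.6], [-0.1, 0.5], [-0.0, -0.4], [0.2, 0.5], [0.2, 0.2]]
pivot [[589.5  42.8 136. ]]
seat home [[534.5  45.1 130. ]]
face now [[499.6  46.5 118. ]]
handle [[685.7  38.7 229.4]]
push pt R [[497.1 -13.4 100. ]]
push pt L [[502.1 106.5 100. ]]
```

apply_moves(
  targets="-80 30 35 7 1; -80 55 65 14 1; -80 80 95 21 1; -80 105 124 28 1; -80 130 154 35 1; -80 155 183 42 1; -80 180 212 49 1; -80 205 242 56 1; -80 222 262 63 1; -80 222 262 70 1",
)

```text
clock: 1.38
position: [304.5, 293.2, 277.4]
ee_rot: [0.707, 0.033, -0.706, 0.033]
contact_force: [0.5, 0.2, 0.1]
gripper_width: -0.1
```

```bash
cat > go.py <<'E'
from fit import *
B=[642.4,40.5,-.042]
def to(P,spin_to=True,m=None):
    """shift in tool axes to bring TCP to box-coords P; uses measured pose"""
    s,M=st(); w=bx(P,B)[0]; d=w-s["position"]; ps=M[:,2]; yaw=np.degrees(np.arctan2(ps[1],ps[0]))
    tgt=180+np.degrees(B[2]); print("target",w.round(1),"shift tool",(M.T@d).round(1),"spin",round(((yaw-tgt+180)%360)-180,1))
E
python3 -c "
from go import *
to([-185,-60,200])"
```

```text
t 1.38 pos [304.5 293.2 277.4] F [0.5 0.2 0.1] w -0.1
[[ 0.     0.093 -0.996]
 [ 0.    -0.996 -0.093]
 [-1.    -0.    -0.   ]]
j [ 1.15 -0.03 -0.3   0.   -1.29 -1.06]
target [455.  -11.7 200. ] shift tool [  77.4  317.6 -121.5] spin 7.7
```

apply_moves(
  targets="0 38 -15 7 1; 0 76 -29 7.7 1; 0 114 -44 7.7 1; 0 152 -58 7.7 1; 10 190 -73 7.7 1; 20 228 -87 7.7 1; 40 266 -102 7.7 1; 60 304 -116 7.7 1; 77 318 -121 7.7 1; 77 318 -121 7.7 1",
)

```text
clock: 2.22
position: [455.2, -8.7, 195.5]
ee_rot: [-0.704, 0.013, 0.71, 0.012]
contact_force: [0.8, 0.8, -0.6]
gripper_width: 0.0
```

```bash
python3 -c "
from go import *
to([-185,-60,80])"
```

```text
t 2.22 pos [455.2  -8.7 195.5] F [ 0.8  0.8 -0.6] w 0.0
[[-0.008 -0.036 -0.999]
 [-0.002 -0.999  0.036]
 [-1.     0.002  0.008]]
j [ 0.34  0.1  -0.38 -0.   -1.1  -0.37]
target [455.  -11.7  80. ] shift tool [115.5   2.8  -0.9] spin 0.3
```

apply_moves(
  targets="40 3 0 0.3 1; 80 3 0 0.3 1; 116 3 0 0.3 1; 116 3 0 0.3 1; 116 3 -10 0.3 1; 116 3 -20 0.3 1; 116 3 -30 0.3 1; 116 3 -40 0.3 1; 116 3 -50 0.3 1; 116 3 -50 0.3 1",
)

```text
clock: 3.05
position: [509.9, -9.5, 84.7]
ee_rot: [0.708, -0.012, -0.706, -0.013]
contact_force: [-0.6, 0.3, -0.2]
gripper_width: 0.3
```

```bash
python3 -c "
from go import *
to([-114.5,-60,80]); crop('side',260,160,380,260,6,'s3.png')"
```

```text
t 3.05 pos [509.9  -9.5  84.7] F [-0.6  0.3 -0.2] w 0.3
[[ 0.004 -0.035 -0.999]
 [ 0.001 -0.999  0.035]
 [-1.    -0.001 -0.004]]
j [ 0.3   0.3  -0.43  0.   -0.83 -0.34]
target [525.5 -14.6  80. ] shift tool [  4.8   4.6 -15.7] spin 0.4
```

View pics/s3.png

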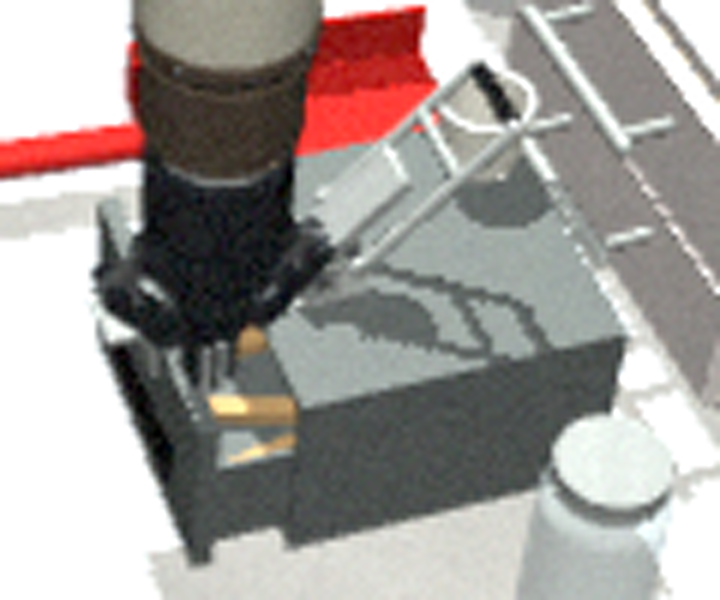

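```bash
python3 -c "
from go import *
d=crop('side',260,160,340,250,9,'s4.png')
crop('wrist',0,0,560,420,1,'w4.png')
s,M=st(); p=s['position']
q=proj(d,[p,p+[0,0,19],p+[0,0,40]]); print(((q-[260,160]+.5)*9-.5).round(), )
for dr in (43,25): print(dr,((proj(d,bx([[-100-dr,-60,118],[-100-dr,-90,118],[-100-dr,90,118]],B))-[260,160]+.5)*9).round())
"
```

```text
t 3.2 pos [506.4  -9.9  83.6] F [-0.1  0.4  0.7] w 0.2
[[-0.    -0.036 -0.999]
 [ 0.    -0.999  0.036]
 [-1.    -0.     0.   ]]
j [ 0.3   0.3  -0.43 -0.   -0.83 -0.34]
[[302. 639.]
 [304. 605.]
 [306. 565.]]
43 [[285. 590.]
 [312. 653.]
 [158. 301.]]
25 [[333. 579.]
 [361. 641.]
 [204. 291.]]
```

View pics/s4.png

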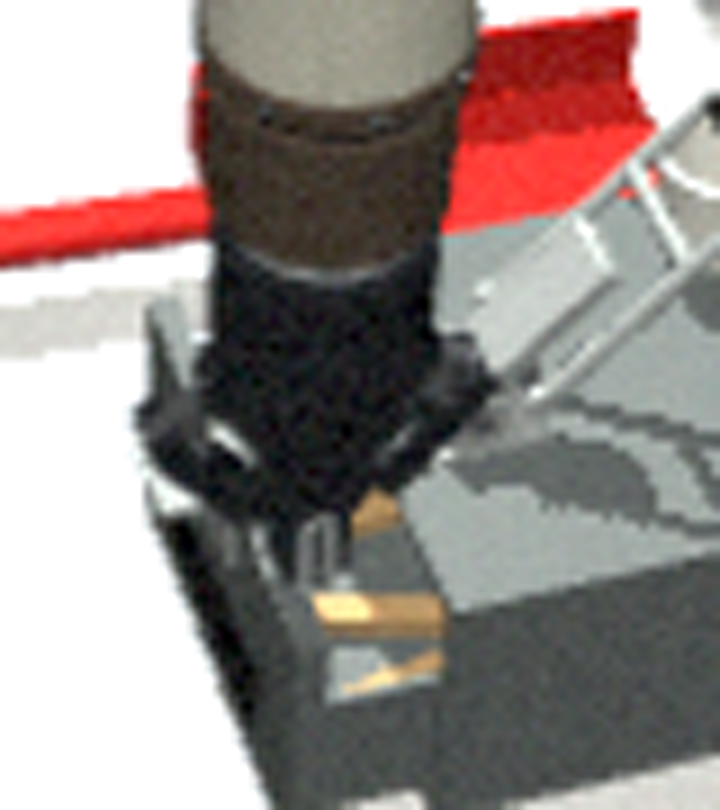

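View pics/w4.png

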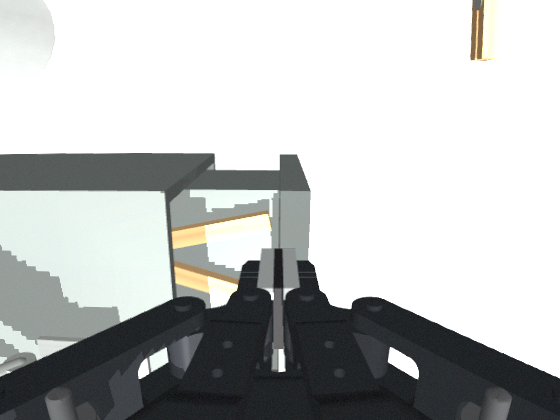

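```bash
python3 -c "
from go import *
d=get_image('wrist'); s,M=st(); p=s['position']
print(proj(d,[p,p+[0,0,19]]).round())
for z in (118,84):print(z,proj(d,bx([[-143,-90,z],[-143,-60,z],[-131,-90,z]],B)).round())
d=get_image('top'); print(proj(d,[p,p+[0,0,19]]).round(),proj(d,bx([[-143,-60,118]],B)).round())
crop('top',235,160,335,260,6,'t5.png')
"
```

```text
t 3.25 pos [506.2 -10.   83.6] F [-0.2  0.  -0.7] w -0.2
[[-0.001 -0.036 -0.999]
 [-0.    -0.999  0.036]
 [-1.     0.     0.001]]
j [ 0.3   0.3  -0.43 -0.   -0.83 -0.34]
[[278. 242.]
 [278. 257.]]
118 [[302. 191.]
 [300. 263.]
 [270. 191.]]
84 [[297. 175.]
 [296. 235.]
 [272. 175.]]
[[293. 227.]
 [294. 226.]] [[295. 229.]]
```

View pics/t5.png

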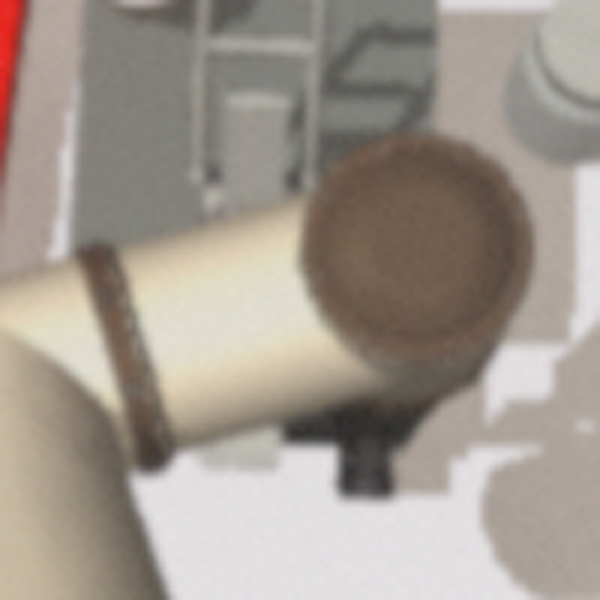

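apply_moves(
  targets="-20 0 0 0 1; -40 0 0 0 1; -60 0 0 0 1; -60 0 0 0 1",
)

```text
clock: 3.68
position: [509.1, -9.5, 147.8]
ee_rot: [0.71, -0.012, -0.704, -0.012]
contact_force: [0.8, 0.6, -1.1]
gripper_width: 0.1
```

```bash
python3 -c "
from go import *
d=crop('side',260,160,340,250,9,'s6.png')
d=crop('wrist',0,0,560,420,1,'w6.png')
to([-185,-60,150]); p=status.read_state()['position']
for z in (118,):print(z,proj(d,bx([[-143,-90,z],[-143,-60,z],[-131,-90,z]],B)).round())
"
```

```text
t 3.78 pos [506.6  -9.7 144.3] F [ 0.1  0.2 -0.7] w 0.2
[[ 0.002 -0.035 -0.999]
 [ 0.001 -0.999  0.035]
 [-1.    -0.001 -0.002]]
j [ 0.3   0.23 -0.36 -0.   -0.98 -0.34]
target [455.  -11.7 150. ] shift tool [-5.8  3.8 51.5] spin 0.4
118 [[298. 165.]
 [297. 218.]
 [276. 165.]]
```

View pics/s6.png

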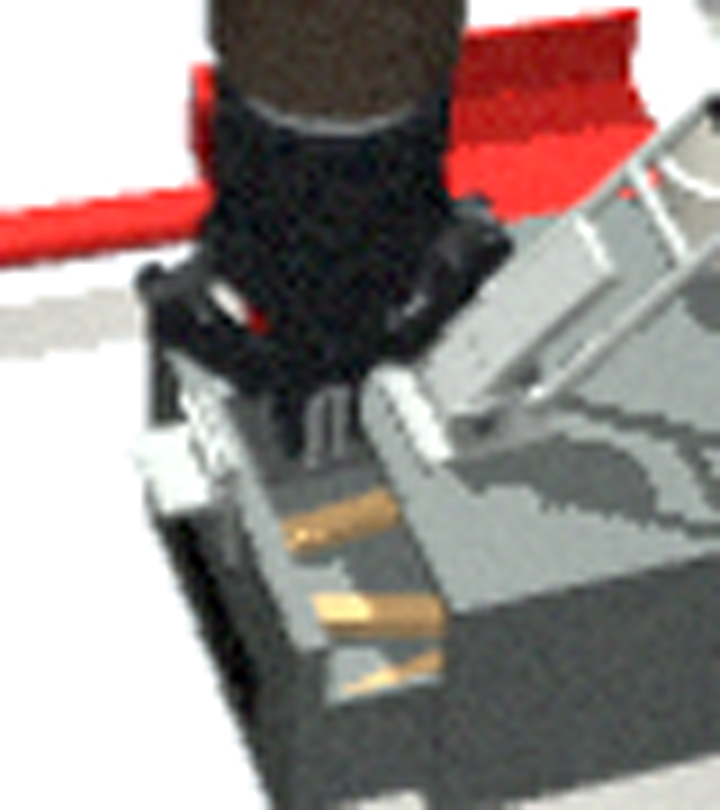

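View pics/w6.png

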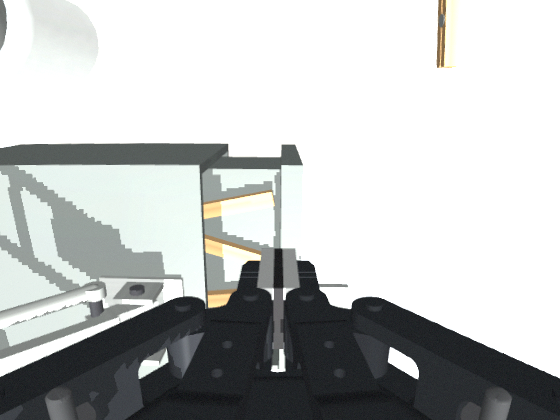

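```bash
python3 -c "
from go import *
d=get_image('side'); s=status.read_state(); p=s['position']
im=cv2.convertScaleAbs(d['img'][160:250,260:340,::-1],alpha=1.7); im=cv2.resize(im,None,fx=9,fy=9,interpolation=cv2.INTER_NEAREST)
def dot(P,c):
  for q in proj(d,P): cv2.circle(im,tuple(int(v) for v in (q-[260,160]+.5)*9),4,c,-1)
dot([p,p+[0,0,19],p+[0,0,54],p+[0,0,73]],(0,0,255))
dot(bx([[-143,y,118] for y in range(-90,91,20)]+[[-89,y,120] for y in range(-90,91,20)],B),(0,255,0))
cv2.imwrite('pics/s7.png',im)
"
```

```text
(no output)
```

View pics/s7.png

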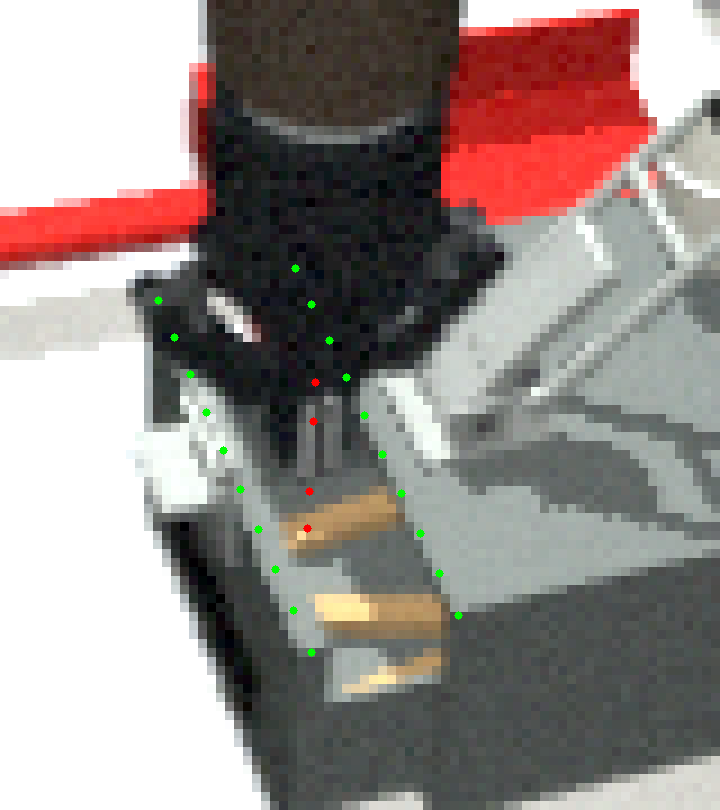

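```bash
python3 -c "
from go import *
d=get_image('wrist'); s=status.read_state(); p=s['position']; M=R.from_quat(s['ee_rot']).as_matrix()
im=d['img'][:,:,::-1].copy()
def dot(P,c):
  for q in proj(d,P): cv2.circle(im,tuple(int(v) for v in q),2,c,-1)
dot([p,p+[0,0,19],p+[0,0,38],p+[0,0,54],p+[0,0,73]],(0,0,255))
dot(bx([[-143,y,118] for y in range(-90,91,20)]+[[-89,y,120] for y in range(-90,91,20)]+[[-53,0,136],[-53,20,136],[-53,-20,136]],B),(0,255,0))
cv2.imwrite('pics/w7.png',im)
print(M.T@(d['world_from_camera'][:3,3]-p), (M.T@d['world_from_camera'][:3,:3]).round(2))
"
```

```text
[-177.42448694   66.0869443     0.54339801] [[ 0.   -0.26  0.97]
 [-0.   -0.97 -0.26]
 [ 1.    0.   -0.  ]]
```

View pics/w7.png

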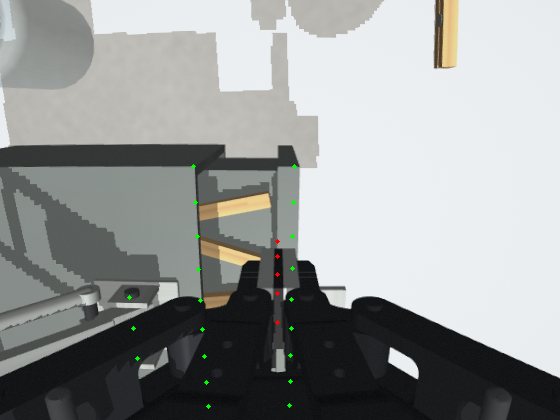

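```bash
python3 -c "
from bench import arm; print(arm.tcp_to_grasp)
from go import *
to([-185,-66,60])"
```

```text
-18.700000000000003
t 3.88 pos [505.7  -9.9 142.9] F [ 0.1  1.3 -0.2] w 0.0
[[-0.002 -0.036 -0.999]
 [-0.    -0.999  0.036]
 [-1.     0.     0.002]]
j [ 0.3   0.23 -0.36 -0.   -0.98 -0.34]
target [454.8 -17.7  60. ] shift tool [82.9  9.5 50.5] spin 0.4
```

apply_moves(
  targets="0 10 25 0.4 1; 0 10 50 0.4 1; 0 10 50 0.4 1; 30 10 50 0.4 1; 60 10 50 0.4 1; 83 10 50 0.4 1; 83 10 50 0.4 1; 83 10 50 0.4 1; 83 10 40 0.4 1; 83 10 30 0.4 1",
)

```text
clock: 4.72
position: [478.5, -18.5, 62.2]
ee_rot: [0.708, -0.014, -0.706, -0.015]
contact_force: [1.3, 0.4, -0.1]
gripper_width: 0.0
```

```bash
python3 -c "
from go import *
to([-114.5,-66,60]); crop('side',260,160,340,250,9,'s8.png')"
```

```text
t 4.72 pos [478.5 -18.5  62.2] F [ 1.3  0.4 -0.1] w 0.0
[[ 0.003 -0.041 -0.999]
 [ 0.    -0.999  0.041]
 [-1.    -0.001 -0.003]]
j [ 0.3   0.29 -0.53  0.   -0.75 -0.34]
target [525.2 -20.6  60. ] shift tool [  2.4   0.2 -46.8] spin 0.0
```

View pics/s8.png

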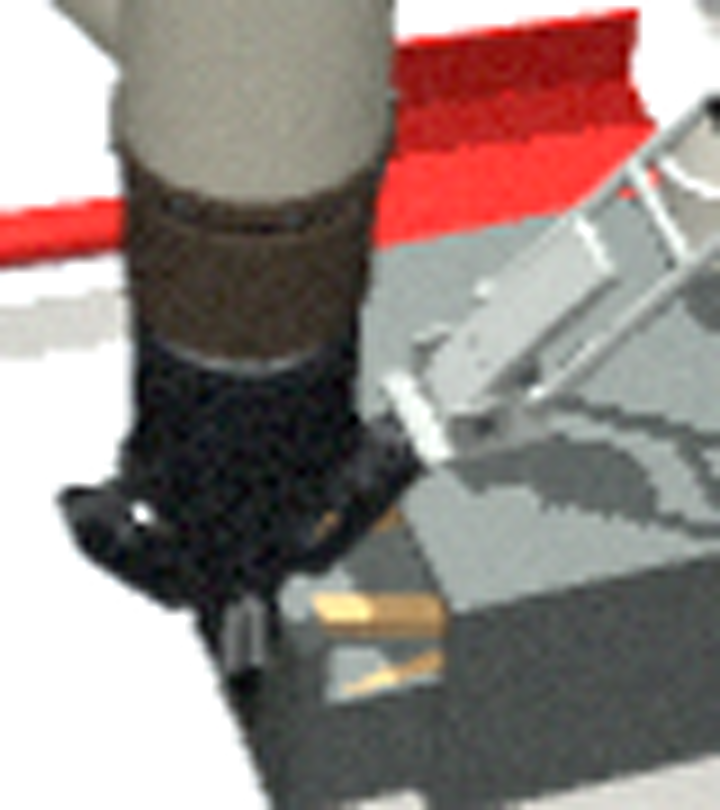

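apply_moves(
  targets="0 0 -7 0 1; 0 0 -14 0 1; 0 0 -21 0 1; 0 0 -28 0 1; 0 0 -34 0 1; 0 0 -34 0 1",
)

```text
clock: 5.27
position: [512.2, -20.1, 60.7]
ee_rot: [0.708, -0.015, -0.706, -0.015]
contact_force: [-0.4, -0.4, 0.5]
gripper_width: -0.1
```

```bash
python3 -c "
from go import *
to([-109.5,-66,60]); crop('side',260,160,340,250,9,'s9.png')"
```

```text
t 5.27 pos [512.2 -20.1  60.7] F [-0.4 -0.4  0.5] w -0.1
[[ 0.002 -0.042 -0.999]
 [ 0.    -0.999  0.042]
 [-1.    -0.    -0.002]]
j [ 0.28  0.34 -0.45  0.   -0.78 -0.32]
target [530.2 -20.8  60. ] shift tool [  0.7  -0.1 -18. ] spin -0.0
```

View pics/s9.png

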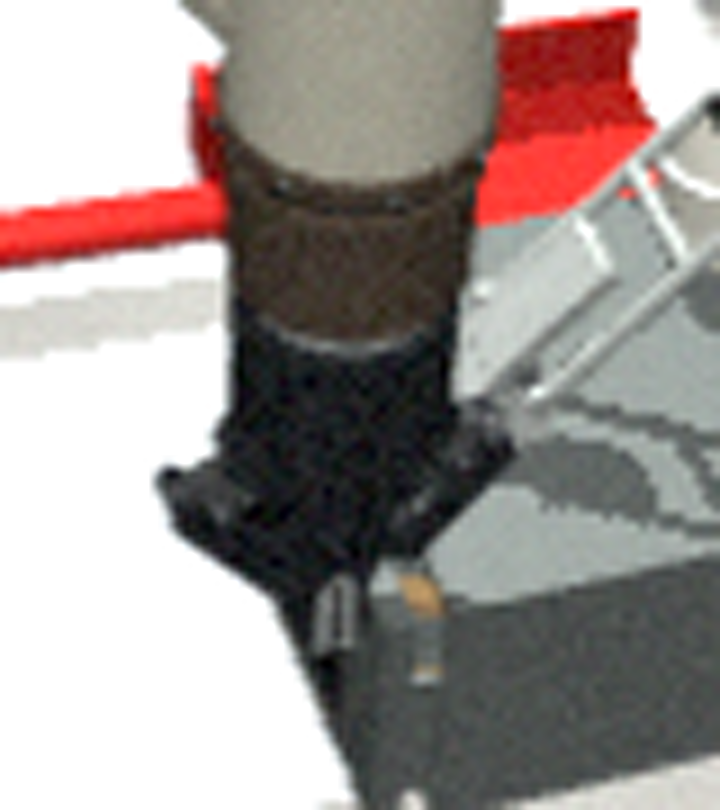

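apply_moves(
  targets="0 0 -6 0 1; 0 0 -12 0 1; 0 0 -16 0 1; 0 0 -18 0 1; 0 0 -18 0 1",
)

```text
clock: 5.73
position: [524.8, -21.2, 60.1]
ee_rot: [-0.704, 0.016, 0.71, 0.015]
contact_force: [-9.5, 2.7, 7.1]
gripper_width: 0.2
```

```bash
python3 -c "
from go import *
to([-109.5,-66,60]); crop('side',260,160,340,250,9,'s10.png')"
```

```text
t 5.73 pos [524.8 -21.2  60.1] F [-9.5  2.7  7.1] w 0.2
[[-0.008 -0.043 -0.999]
 [-0.001 -0.999  0.043]
 [-1.     0.001  0.008]]
j [ 0.27  0.37 -0.41 -0.   -0.8  -0.31]
target [530.2 -20.8  60. ] shift tool [ 0.1 -0.6 -5.4] spin -0.1
```

View pics/s10.png

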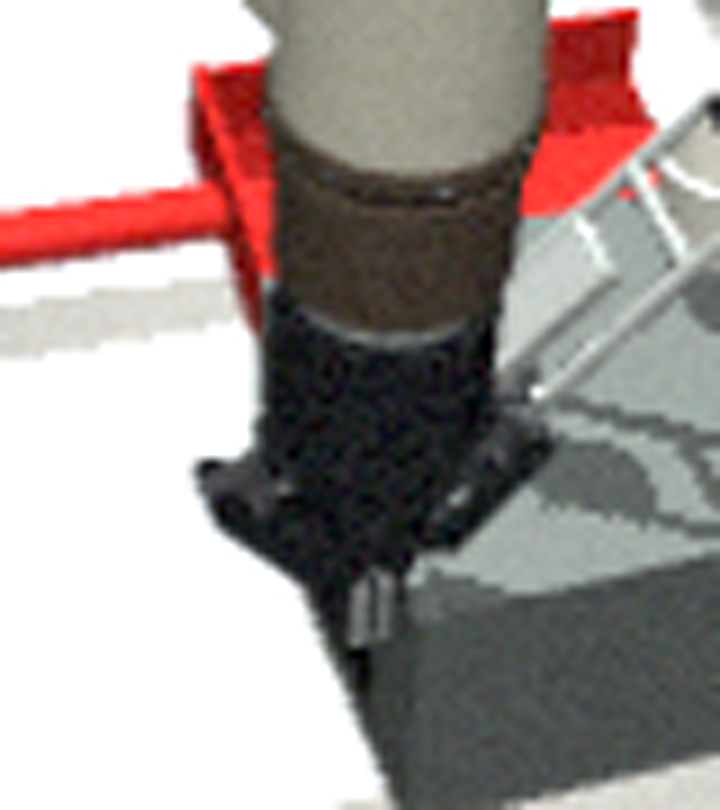

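apply_moves(
  targets="0 0 10 0 1; 0 0 30 0 1; 0 0 50 0 1; -50 0 60 0 1; -90 0 60 0 1; -140 0 60 0 1; -180 0 60 0 1; -220 0 60 0 0; -230 0 60 0 -0.2; -230 0 60 0 -0.2",
)

```text
clock: 6.62
position: [472.2, -18.1, 297.6]
ee_rot: [0.712, -0.014, -0.701, -0.016]
contact_force: [0.9, -0.4, 0.3]
gripper_width: 35.6
```

```bash
python3 -c "
from go import *
d=crop('side',260,160,380,260,6,'s11.png')
s,M=st(); p=s['position']
print(((proj(d,[p,p+[0,0,19],p+[0,0,35],p+[0,0,73]])-[260,160]+.5)*6).round())
crop('top',235,135,335,245,6,'t11.png'); crop('wrist',0,0,560,420,1,'w11.png')
"
```

```text
t 6.67 pos [470.5 -18.  294. ] F [ 0.2 -0.1 -0.8] w 43.0
[[ 0.009 -0.042 -0.999]
 [ 0.002 -0.999  0.042]
 [-1.    -0.003 -0.009]]
j [ 0.31  0.05 -0.18  0.   -1.33 -0.35]
[[154. 171.]
 [155. 142.]
 [155. 118.]
 [157.  57.]]
```

View pics/s11.png

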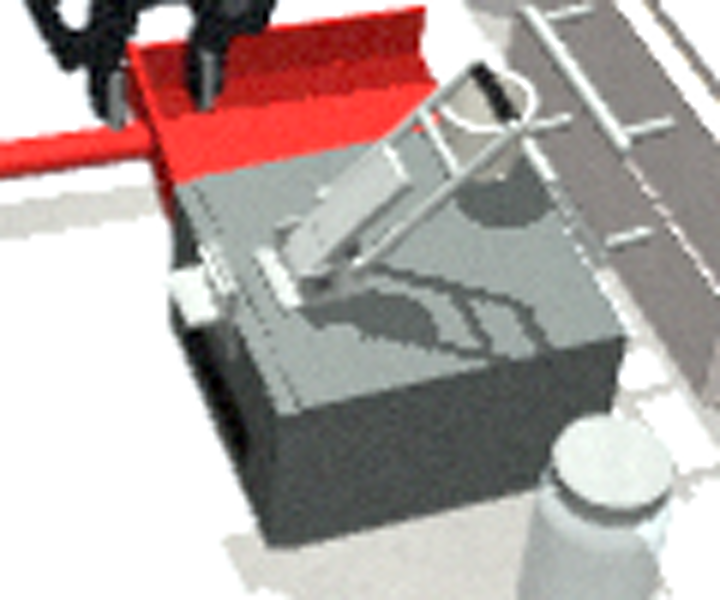

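View pics/w11.png

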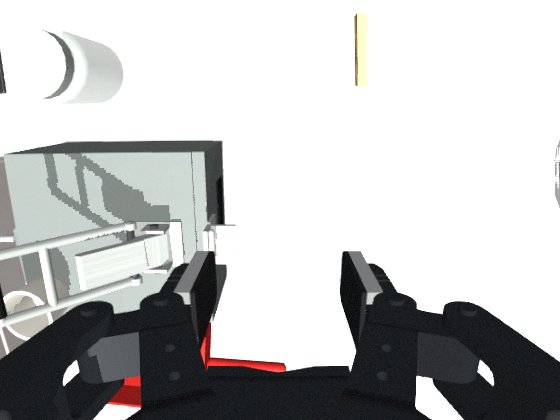

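View pics/t11.png

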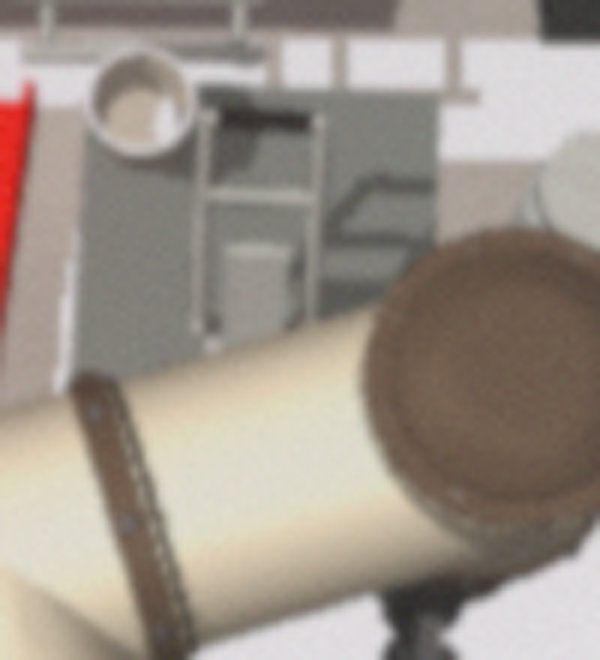

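```bash
python3 -c "
from go import *
to([-75,-75,100])"
```

```text
t 6.77 pos [468.2 -18.3 290.2] F [ 0.5 -0.5 -0.4] w 51.5
[[ 0.001 -0.042 -0.999]
 [ 0.001 -0.999  0.042]
 [-1.    -0.001 -0.001]]
j [ 0.31  0.05 -0.19 -0.   -1.33 -0.35]
target [564.3 -31.3 100. ] shift tool [190.2   9.1 -96.5] spin -0.0
```

apply_moves(
  targets="0 9 -40 0 1; 40 9 -75 0 1; 80 9 -97 0 1; 120 9 -97 0 1; 150 9 -97 0 1; 175 9 -97 0 1; 190 9 -97 0 1; 190 9 -97 0 1; 190 9 -97 0 1",
)

```text
clock: 7.52
position: [563.9, -31.9, 98.8]
ee_rot: [-0.706, 0.015, 0.708, 0.014]
contact_force: [0.2, -0.4, 0.4]
gripper_width: 0.3
```

```bash
python3 -c "
from go import *
to([-75,-75,100]);crop('side',260,160,380,260,6,'s12.png')"
```

```text
t 7.52 pos [563.9 -31.9  98.8] F [ 0.2 -0.4  0.4] w 0.3
[[-0.004 -0.042 -0.999]
 [-0.001 -0.999  0.042]
 [-1.     0.001  0.004]]
j [ 0.23  0.38 -0.27  0.   -0.93 -0.27]
target [564.3 -31.3 100. ] shift tool [-1.2 -0.6 -0.4] spin -0.0
```

View pics/s12.png

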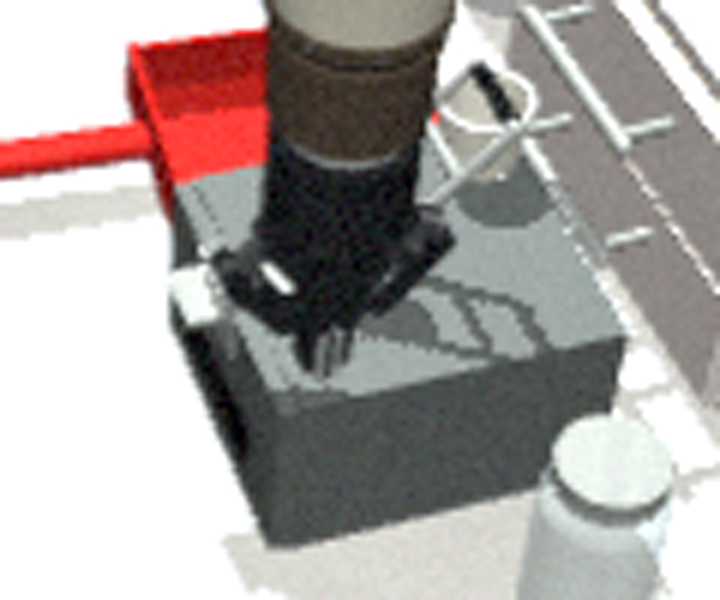

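apply_moves(
  targets="3 0 0 0 1; 6 0 0 0 1; 8 0 0 0 1; 8 0 0 0 1",
)

```text
clock: 7.9
position: [564.8, -31.4, 92.9]
ee_rot: [0.707, -0.015, -0.707, -0.015]
contact_force: [0.2, -0.7, -0.6]
gripper_width: -0.1
```

apply_moves(
  targets="2 0 0 0 1; 3 0 0 0 1; 3 0 0 0 1",
)

```text
clock: 8.15
position: [564.7, -31.5, 89.5]
ee_rot: [-0.707, 0.015, 0.707, 0.015]
contact_force: [-0.5, -0.9, 0.2]
gripper_width: 0.4
```

apply_moves(
  targets="2 0 0 0 1; 3 0 0 0 1; 3 0 0 0 1",
)

```text
clock: 8.4
position: [564.6, -31.5, 86.3]
ee_rot: [-0.707, 0.015, 0.707, 0.015]
contact_force: [-0.0, 0.5, 0.2]
gripper_width: -0.2
```

apply_moves(
  targets="2 0 0 0 1; 3 0 0 0 1; 3 0 0 0 1",
)

```text
clock: 8.65
position: [565.2, -31.6, 85.4]
ee_rot: [0.707, -0.015, -0.707, -0.014]
contact_force: [-2.8, 0.2, 8.5]
gripper_width: 0.2
```

```bash
python3 -c "
from go import *
h=latch(.812,.807,113); print(np.round(h,1)); to([h[0],0,250])"
```

```text
[ 43.2   0.  229.4]
t 8.65 pos [565.2 -31.6  85.4] F [-2.8  0.2  8.5] w 0.2
[[ 0.001 -0.041 -0.999]
 [-0.001 -0.999  0.041]
 [-1.     0.    -0.001]]
j [ 0.23  0.39 -0.29  0.   -0.89 -0.27]
target [685.6  38.7 250. ] shift tool [-164.5  -75.1 -117.6] spin 0.0
```

apply_moves(
  targets="-40 0 0 0 1; -80 0 0 0 0.5; -120 0 0 0 0; -160 -10 0 0 -0.2; -168 -30 -30 0 -0.2; -168 -50 -60 0 -0.2; -168 -70 -90 0 -0.2; -168 -75 -117 0 -0.2; -168 -75 -117 0 -0.2; -168 -75 -117 0 -0.2",
)

```text
clock: 9.48
position: [685.4, 38.9, 249.3]
ee_rot: [-0.706, 0.015, 0.708, 0.015]
contact_force: [1.1, 0.0, -0.2]
gripper_width: 51.1
```

```bash
python3 -c "
from go import *
to([43.2,0,181]); d=get_image('wrist')
im=d['img'][:,:,::-1].copy(); s=status.read_state(); 
for P in (latch(.812,.807,113,22),latch(.812,.807,113,-22),latch(.812,.807,73)):
  q=proj(d,bx(P,B))[0]; print(q); cv2.circle(im,tuple(int(v) for v in q),3,(0,0,255),-1)
cv2.imwrite('pics/w13.png',im); crop('side',280,130,360,220,8,'s13.png')"
```

```text
t 9.48 pos [685.4  38.9 249.3] F [ 1.1  0.  -0.2] w 51.1
[[-0.003 -0.042 -0.999]
 [-0.001 -0.999  0.042]
 [-1.     0.001  0.003]]
j [ 0.29  0.47  0.27 -0.   -1.38 -0.33]
target [685.6  38.7 181. ] shift tool [68.3  0.1 -0.4] spin -0.0
[276.91280432 266.12469775]
[276.8073296  189.88140478]
[321.36436424 214.29875479]
```

View pics/w13.png

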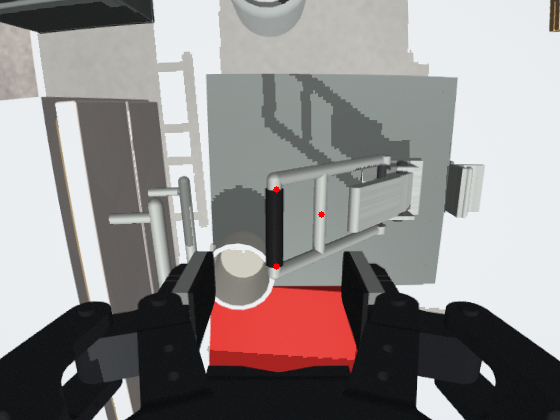

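View pics/s13.png

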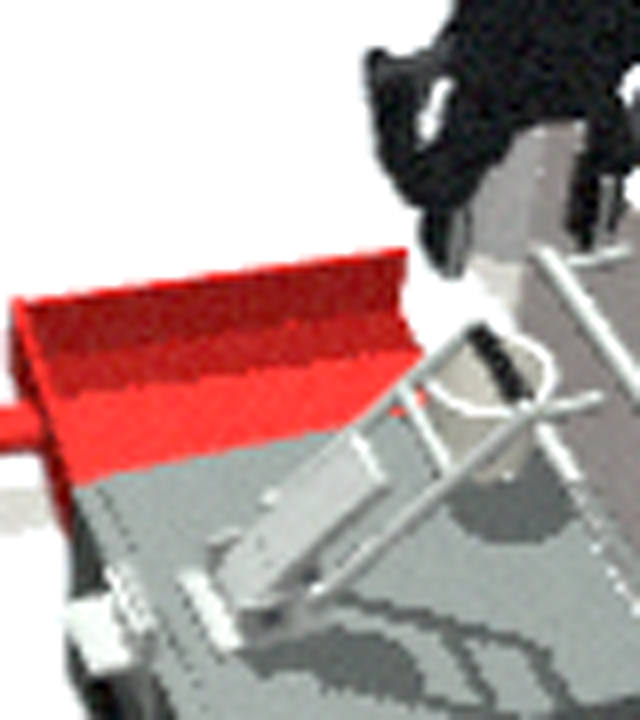

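```bash
python3 -c "
from go import *
t=get_image('top'); s=get_image('side')
o1,r1=ray(t,214,106); o2,r2=ray(s,352,136)
A=np.c_[r1,-r2]; k=np.linalg.lstsq(A,o2-o1,rcond=None)[0]; print(o1+k[0]*r1,o2+k[1]*r2)
"
```

```text
[832.95600646 222.76779354 222.82141771] [814.55500291 227.19453402 214.95504083]
```

apply_moves(
  targets="25 0 -1 0 -0.2; 50 0 -1 0 -0.2; 68 0 -1 0 -0.2; 68 0 -1 0 -0.2; 68 0 -1 0 -0.2; 68 0 -1 0 0.4; 68 0 -1 0 1; 68 0 -1 0 1; 68 0 -1 0 1; 68 0 -1 0 1",
)

```text
clock: 10.52
position: [687.1, 38.5, 185.3]
ee_rot: [0.708, -0.015, -0.706, -0.015]
contact_force: [1.0, -0.1, 2.6]
gripper_width: 7.2
```

```bash
python3 -c "
from go import *
to([43.2,0,181]); crop('wrist',130,130,430,380,2,'w14.png'); crop('side',280,130,360,220,8,'s14.png')"
```

```text
t 10.52 pos [687.1  38.5 185.3] F [ 1.  -0.1  2.6] w 7.2
[[ 0.004 -0.042 -0.999]
 [ 0.    -0.999  0.042]
 [-1.    -0.    -0.004]]
j [ 0.29  0.5   0.16  0.   -1.23 -0.33]
target [685.6  38.7 181. ] shift tool [ 4.2 -0.2  1.5] spin -0.0
```

View pics/w14.png

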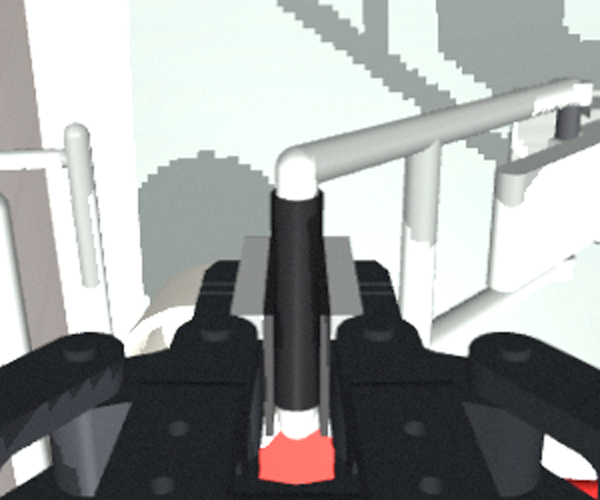

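View pics/s14.png

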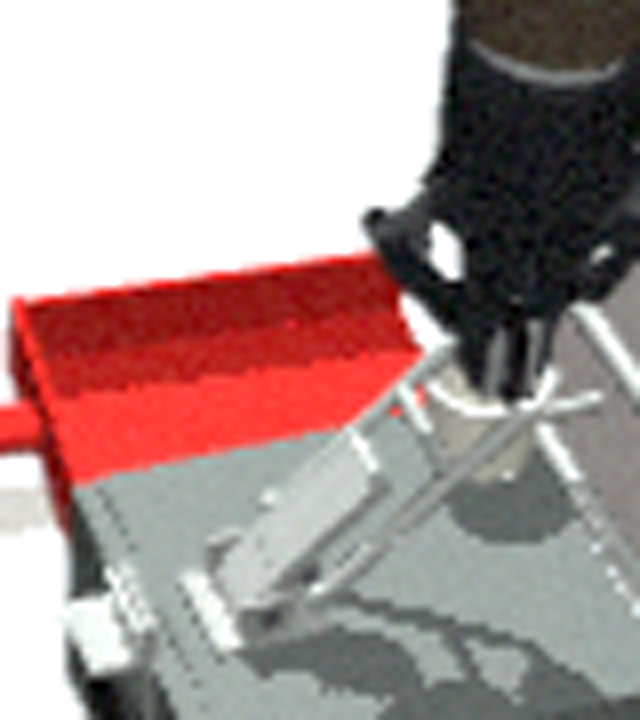

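apply_moves(
  targets="0 0 0 0 1; 0 0 0 0 1; 0 0 0 0 1",
)

```text
clock: 10.87
position: [687.3, 38.5, 184.7]
ee_rot: [0.708, -0.015, -0.706, -0.015]
contact_force: [3.2, 0.0, 3.9]
gripper_width: 7.5
```

```bash
cat > ik.py <<'E'
from go import *
def traj(rows,P0,TCP0=None):
    """rows of (a,th); P0 handle start box xz. prints tool shift dx=-dz, dz=-dxbox"""
    for a,th in rows:
        h=latch(a,th,113); b=latch(a,th,73); print("a%.2f th%.2f"%(a,th),"bar",np.round([b[0]+108,b[2]-130],1),"dx %.1f dz %.1f"%(-(h[2]-P0[1]),-(h[0]-P0[0])))
E
python3 -c "
from ik import *
st(); crop('wrist',130,130,430,380,2,'w15.png')
traj([(.81,t) for t in (.81,.95,1.1,1.25,1.4,1.57,1.75,1.95,2.15,2.35,2.55)],(43.2,229.4))
"
```

```text
t 10.87 pos [687.3  38.5 184.7] F [3.2 0.  3.9] w 7.5
[[ 0.004 -0.042 -0.999]
 [ 0.    -0.999  0.042]
 [-1.    -0.    -0.004]]
j [ 0.29  0.5   0.16  0.   -1.23 -0.33]
a0.81 th0.81 bar [123.4  70.6] dx -0.2 dz 0.2
a0.81 th0.95 bar [115.6  77.1] dx -10.3 dz 12.4
a0.81 th1.10 bar [106.2  82.8] dx -19.1 dz 26.8
a0.81 th1.25 bar [96.1 87. ] dx -25.6 dz 42.5
a0.81 th1.40 bar [85.5 89.7] dx -29.7 dz 58.9
a0.81 th1.57 bar [73.2 90.8] dx -31.4 dz 78.0
a0.81 th1.75 bar [60.1 89.6] dx -29.6 dz 98.2
a0.81 th1.95 bar [46.1 85.6] dx -23.3 dz 119.9
a0.81 th2.15 bar [33.1 78.9] dx -12.9 dz 140.0
a0.81 th2.35 bar [21.8 69.7] dx 1.2 dz 157.5
a0.81 th2.55 bar [12.5 58.5] dx 18.6 dz 171.9
```

View pics/w15.png

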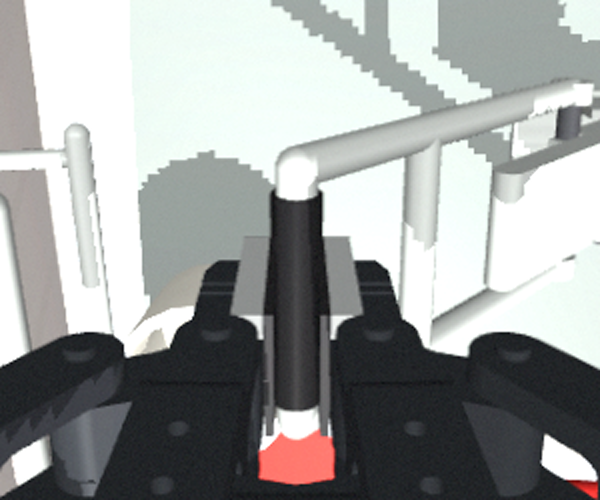

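apply_moves(
  targets="-3 0 0 0 1; -9 0 6 0 1; -14 0 12 0 1; -19 0 20 0 1; -23 0 27 0 1; -29 0 42 0 1; -33 0 59 0 1; -34 0 70 0 1; -34.5 0 78 0 1; -34.5 0 78 0 1",
)

```text
clock: 11.75
position: [605.5, 41.9, 217.9]
ee_rot: [-0.706, 0.015, 0.708, 0.015]
contact_force: [1.2, 0.8, -2.3]
gripper_width: 7.1
```

```bash
python3 -c "
from go import *
st(); crop('side',270,130,350,220,8,'s16.png')"
```

```text
t 11.75 pos [605.5  41.9 217.9] F [ 1.2  0.8 -2.3] w 7.1
[[-0.002 -0.042 -0.999]
 [ 0.    -0.999  0.042]
 [-1.    -0.     0.002]]
j [ 0.33  0.34 -0.   -0.   -1.23 -0.38]
```

View pics/s16.png

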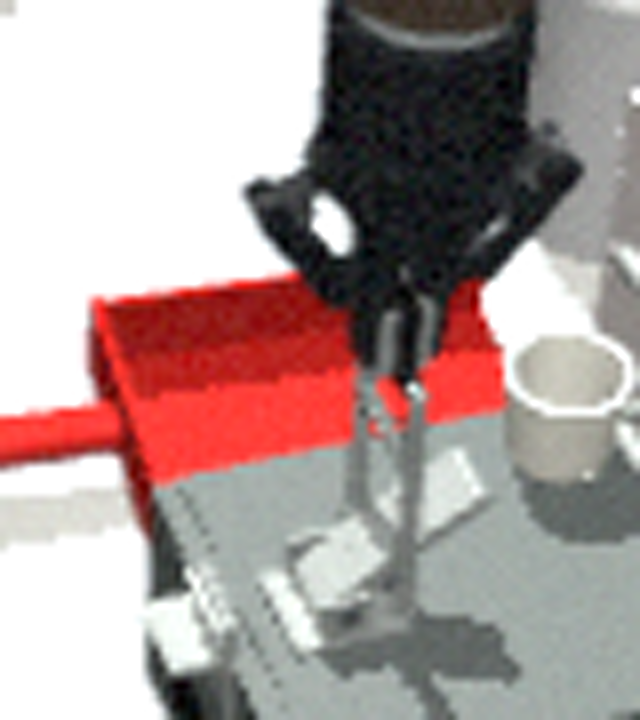

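```bash
cat >> ik.py <<'E'
def tab(rows,off=43):
    s=status.read_state(); p=s["position"]; M=R.from_quat(s["ee_rot"]).as_matrix()
    for a,th in rows:
        h=latch(a,th,113); b=latch(a,th,73); w=bx([h[0],0,h[2]-off],B)[0]
        print("a%.2f th%.2f"%(a,th),"bar-seat",np.round([b[0]+108,b[2]-130],1),"handle",np.round([h[0],h[2]],1),"shift",(M.T@(w-p)).round(1))
E
python3 -c "
from ik import *
tab([(.81,1.57),(.81,1.75),(.85,1.95),(1.0,2.1),(1.15,2.25),(1.3,2.4),(1.45,2.55),(1.6,2.7),(1.75,2.85),(1.9,3.0),(1.95,3.15),(1.95,3.3),(1.9,3.4),(1.85,3.5),(1.82,3.53)])"
```

```text
a0.81 th1.57 bar-seat [73.2 90.8] handle [-34.8 260.8] shift [ 0.  -0.2 -1.1]
a0.81 th1.75 bar-seat [60.1 89.6] handle [-55. 259.] shift [ 1.9 -0.2 19.1]
a0.85 th1.95 bar-seat [45.6 86.3] handle [-77.2 253.4] shift [ 7.4 -0.2 41.3]
a1.00 th2.10 bar-seat [33.7 84. ] handle [-94.5 248.5] shift [12.4 -0.2 58.5]
a1.15 th2.25 bar-seat [22.3 79.9] handle [-110.8  241. ] shift [19.9 -0.2 74.9]
a1.30 th2.40 bar-seat [11.6 74.2] handle [-125.9  231.2] shift [29.7 -0.2 89.9]
a1.45 th2.55 bar-seat [ 1.9 67. ] handle [-139.3  219.3] shift [ 41.7  -0.2 103.3]
a1.60 th2.70 bar-seat [-6.6 58.3] handle [-150.8  205.4] shift [ 55.6  -0.2 114.8]
a1.75 th2.85 bar-seat [-13.7  48.5] handle [-160.1  190. ] shift [ 71.   -0.2 124. ]
a1.90 th3.00 bar-seat [-19.3  37.8] handle [-166.9  173.4] shift [ 87.6  -0.2 130.8]
a1.95 th3.15 bar-seat [-21.1  26.7] handle [-169.1  156.4] shift [104.6  -0.2 133. ]
a1.95 th3.30 bar-seat [-20.2  15.8] handle [-167.7  139.5] shift [121.5  -0.2 131.6]
a1.90 th3.40 bar-seat [-17.6   8.8] handle [-164.3  128.6] shift [132.4  -0.2 128.1]
a1.85 th3.50 bar-seat [-14.3   2. ] handle [-159.8  117.9] shift [143.1  -0.2 123.6]
a1.82 th3.53 bar-seat [-12.9  -0.1] handle [-157.9  114.8] shift [146.2  -0.2 121.7]
```

apply_moves(
  targets="1 0 10 0 1; 2 0 19 0 1; 4 0 30 0 1; 7 0 41 0 1; 12 0 58 0 1; 20 0 75 0 1; 30 0 90 0 1; 42 0 103 0 1; 56 0 115 0 1; 56 0 115 0 1",
)

```text
clock: 12.63
position: [488.5, 45.5, 159.4]
ee_rot: [-0.704, 0.016, 0.71, 0.014]
contact_force: [-1.2, -0.2, -0.1]
gripper_width: 0.2
```

```bash
python3 -c "
from ik import *
st()
tab([(1.6,2.7),(1.75,2.85),(1.9,3.0),(1.95,3.15),(1.95,3.3),(1.9,3.4),(1.85,3.5),(1.82,3.53)])
crop('side',260,130,340,220,8,'s17.png')"
```

```text
t 12.63 pos [488.5  45.5 159.4] F [-1.2 -0.2 -0.1] w 0.2
[[-0.008 -0.043 -0.999]
 [-0.002 -0.999  0.043]
 [-1.     0.002  0.008]]
j [ 0.42  0.19 -0.36 -0.   -1.02 -0.47]
a1.60 th2.70 bar-seat [-6.6 58.3] handle [-150.8  205.4] shift [-3.  -1.5 -3.2]
a1.75 th2.85 bar-seat [-13.7  48.5] handle [-160.1  190. ] shift [12.4 -1.5  6. ]
a1.90 th3.00 bar-seat [-19.3  37.8] handle [-166.9  173.4] shift [29.1 -1.6 12.7]
a1.95 th3.15 bar-seat [-21.1  26.7] handle [-169.1  156.4] shift [46.1 -1.6 14.8]
a1.95 th3.30 bar-seat [-20.2  15.8] handle [-167.7  139.5] shift [63.  -1.6 13.2]
a1.90 th3.40 bar-seat [-17.6   8.8] handle [-164.3  128.6] shift [73.9 -1.7  9.8]
a1.85 th3.50 bar-seat [-14.3   2. ] handle [-159.8  117.9] shift [84.6 -1.7  5.2]
a1.82 th3.53 bar-seat [-12.9  -0.1] handle [-157.9  114.8] shift [87.7 -1.7  3.3]
```

View pics/s17.png

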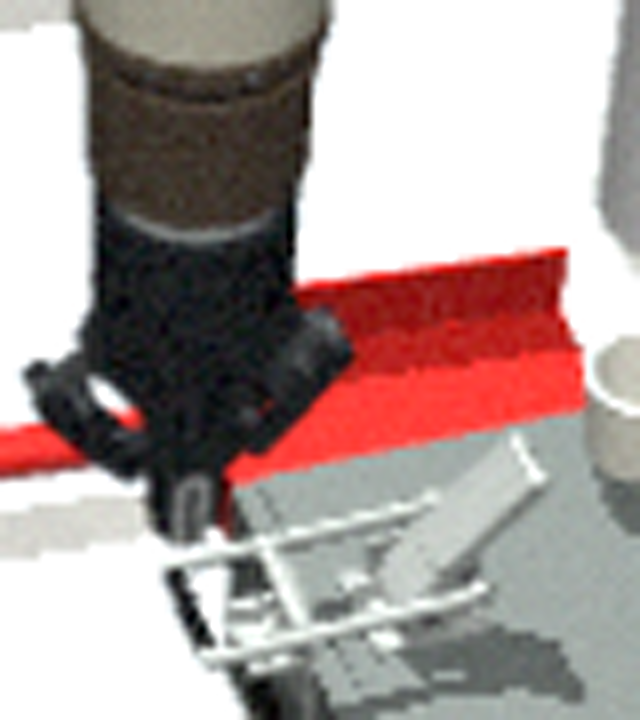

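```bash
cat >> ik.py <<'E'
def plane(d,u,v):
    o,r=ray(d,u,v); n=np.array([-np.sin(B[2]),np.cos(B[2]),0]); c=np.array([B[0],B[1],0])
    w=o+r*(n@(c-o))/(n@r); e=w-c; return np.array([e@[np.cos(B[2]),np.sin(B[2]),0],w[2]]).round(1)
E
python3 -c "
from ik import *
d=crop('side',265,180,315,225,14,'s18.png')
s=get_image('wrist'); cv2.imwrite('pics/w18.png',s['img'][:,:,::-1])"
```

```text
(no output)
```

View pics/s18.png

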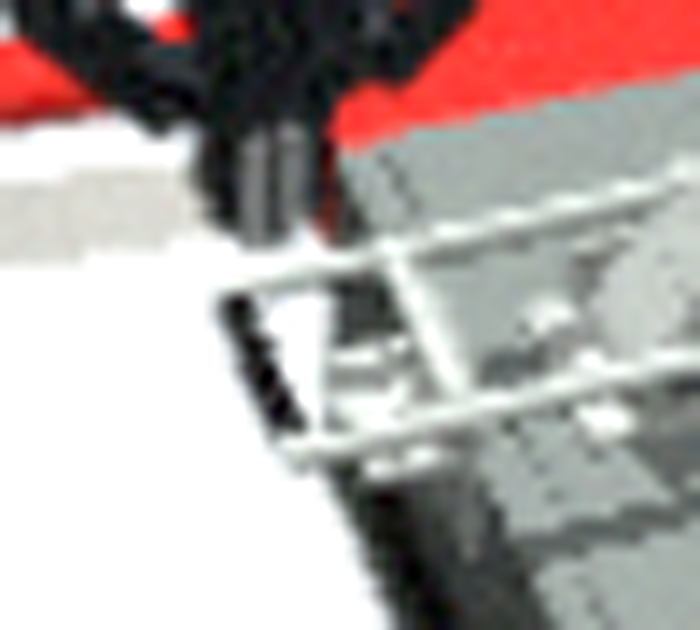

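View pics/w18.png

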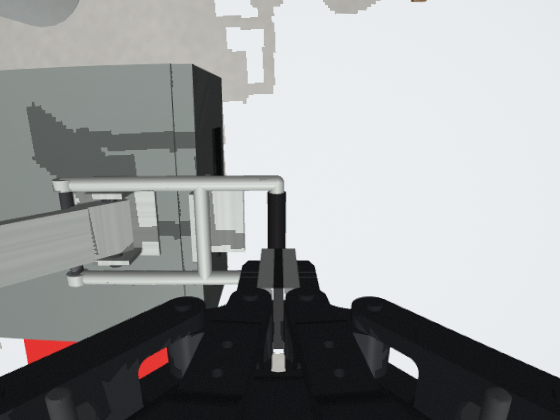

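```bash
python3 -c "
from ik import *
d=get_image('side')
g=lambda u,v:(265+(u+.5)/14-.5,180+(v+.5)/14-.5)
print(plane(d,*g(262,365)),plane(d,*g(430,320)))
w=get_image('wrist')
for z in (135,145,155,165): 
  q=atz(w,277,192,z)-[B[0],B[1],0]; c,s=np.cos(B[2]),np.sin(B[2]); print(z,(q[0]*c+q[1]*s).round(1),(-q[0]*s+q[1]*c).round(1))
for a in (.8,.85,.9): print(a,latch(a,3.14,113),latch(a,3.05,73))
"
```

```text
[-150.7  149.1] [-110.3  151.9]
135 -147.8 -19.1
145 -147.9 -21.4
155 -148.0 -23.7
165 -148.0 -26.0
0.8 [np.float64(-147.7822353344239), 0, np.float64(147.76091414171717)] [np.float64(-107.47638634056338), 0, np.float64(154.25786324512208)]
0.85 [np.float64(-148.38380859592587), 0, np.float64(148.65694255808424)] [np.float64(-108.07795960206539), 0, np.float64(155.15389166148915)]
0.9 [np.float64(-149.02941280339058), 0, np.float64(149.52178504038682)] [np.float64(-108.7235638095301), 0, np.float64(156.01873414379173)]
```

```bash
python3 -c "
from ik import *
to([-148.5,0,97])"
```

```text
t 12.88 pos [494.4  46.8 163. ] F [ 0.1 -0.2  0.4] w -0.0
[[ 0.002 -0.042 -0.999]
 [ 0.    -0.999  0.042]
 [-1.    -0.    -0.002]]
j [ 0.42  0.19 -0.35  0.   -1.02 -0.46]
target [494.   46.7  97. ] shift tool [66.   0.1  0.5] spin -0.0
```

apply_moves(
  targets="0 0 0.5 0 0.3; 0 0 0.5 0 0.3; 0 0 0.5 0 0.3; 20 0 0.5 0 0.3; 40 0 0.5 0 0.3; 55 0 0.5 0 0.3; 66 0 0.5 0 0.3; 66 0 0.5 0 0.3; 66 0 0.5 0 0.3",
)

```text
clock: 13.63
position: [492.6, 46.5, 96.0]
ee_rot: [-0.707, 0.015, 0.707, 0.015]
contact_force: [0.2, -0.3, -0.1]
gripper_width: 29.8
```

```bash
python3 -c "
from ik import *
st(); d=crop('side',265,170,315,215,14,'s19.png')
crop('wrist',130,130,430,380,2,'w19.png')"
```

```text
t 13.63 pos [492.6  46.5  96. ] F [ 0.2 -0.3 -0.1] w 29.8
[[-0.001 -0.042 -0.999]
 [-0.001 -0.999  0.042]
 [-1.     0.001  0.001]]
j [ 0.42  0.27 -0.45  0.   -0.86 -0.47]
```

View pics/s19.png

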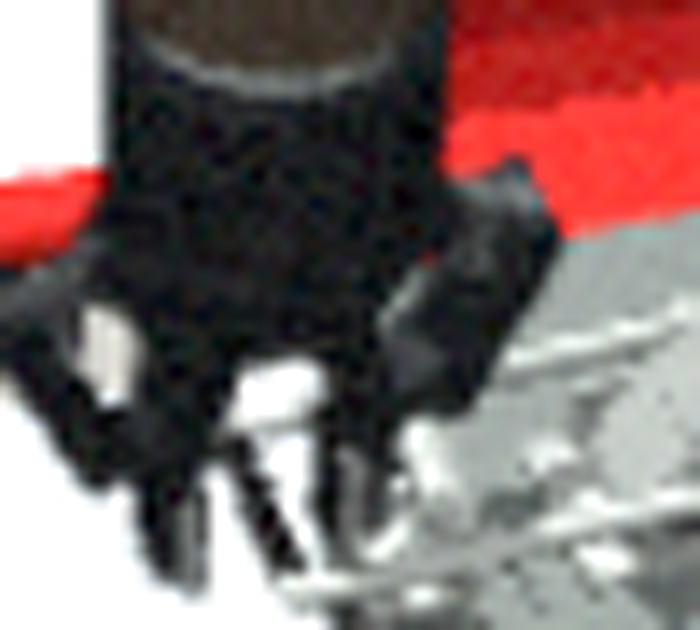

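View pics/w19.png

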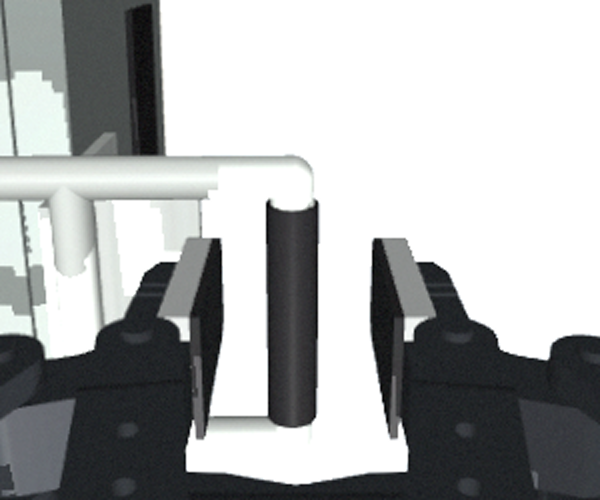

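apply_moves(
  targets="0 0 0 0 1; 0 0 0 0 1; 0 0 0 0 1; 0 0 0 0 1; 0 0 0 0 1",
)

```text
clock: 14.15
position: [494.0, 47.0, 97.1]
ee_rot: [0.708, -0.015, -0.706, -0.015]
contact_force: [2.6, 0.1, 3.4]
gripper_width: 7.0
```

```bash
python3 -c "
from ik import *
st()
crop('wrist',130,130,430,380,2,'w20.png')
tab([(.85,3.15),(1.1,3.05),(1.35,2.98),(1.6,2.98),(1.8,3.05),(1.9,3.15),(1.95,3.3),(1.9,3.4),(1.85,3.5),(1.82,3.53)],50.5)"
```

```text
t 14.15 pos [494.   47.   97.1] F [2.6 0.1 3.4] w 7.0
[[ 0.003 -0.042 -0.999]
 [ 0.001 -0.999  0.042]
 [-1.    -0.001 -0.003]]
j [ 0.42  0.27 -0.45  0.   -0.85 -0.47]
a0.85 th3.15 bar-seat [-0.4 17.9] handle [-148.4  147.5] shift [-0.   0.2 -0.2]
a1.10 th3.05 bar-seat [-3.7 29.1] handle [-151.5  162.8] shift [-15.3   0.2   2.9]
a1.35 th2.98 bar-seat [-7.6 37.1] handle [-155.1  173.6] shift [-26.1   0.2   6.4]
a1.60 th2.98 bar-seat [-12.7  38.9] handle [-160.1  175.3] shift [-27.8   0.2  11.4]
a1.80 th3.05 bar-seat [-17.6  34.3] handle [-165.4  167.9] shift [-20.5   0.2  16.7]
a1.90 th3.15 bar-seat [-20.1  26.9] handle [-168.1  156.5] shift [-9.1  0.2 19.4]
a1.95 th3.30 bar-seat [-20.2  15.8] handle [-167.7  139.5] shift [ 7.9  0.2 19.1]
a1.90 th3.40 bar-seat [-17.6   8.8] handle [-164.3  128.6] shift [18.9  0.2 15.7]
a1.85 th3.50 bar-seat [-14.3   2. ] handle [-159.8  117.9] shift [29.6  0.2 11.3]
a1.82 th3.53 bar-seat [-12.9  -0.1] handle [-157.9  114.8] shift [32.7  0.2  9.4]
```

View pics/w20.png

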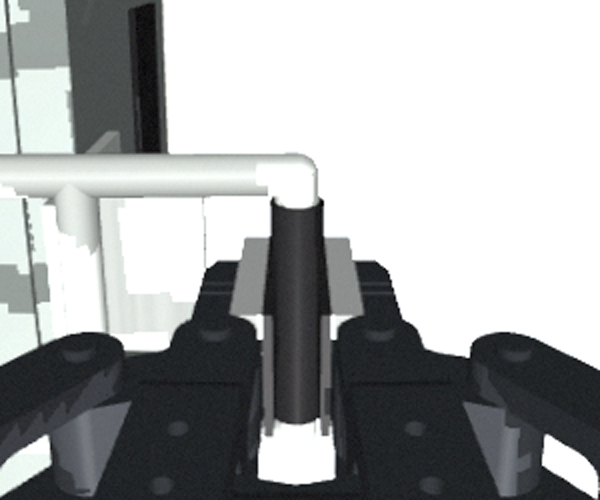

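apply_moves(
  targets="-8 0 1 0 1; -16 0 3 0 1; -22 0 5 0 1; -26 0 7 0 1; -28 0 11 0 1; -25 0 14 0 1; -20 0 17 0 1; -20 0 17 0 1",
)

```text
clock: 14.87
position: [474.2, 47.1, 115.3]
ee_rot: [-0.706, 0.015, 0.708, 0.015]
contact_force: [4.4, 1.5, 1.0]
gripper_width: 7.5
```

```bash
python3 -c "
from ik import *
st()
crop('side',260,150,340,220,9,'s21.png')
tab([(1.8,3.05),(1.9,3.15),(1.95,3.3),(1.9,3.4),(1.85,3.5),(1.82,3.53)],50.5)"
```

```text
t 14.87 pos [474.2  47.1 115.3] F [4.4 1.5 1. ] w 7.5
[[-0.002 -0.042 -0.999]
 [-0.    -0.999  0.042]
 [-1.     0.     0.002]]
j [ 0.44  0.22 -0.46 -0.   -0.89 -0.48]
a1.80 th3.05 bar-seat [-17.6  34.3] handle [-165.4  167.9] shift [-2.1 -0.4 -2.8]
a1.90 th3.15 bar-seat [-20.1  26.9] handle [-168.1  156.5] shift [ 9.3 -0.4 -0.2]
a1.95 th3.30 bar-seat [-20.2  15.8] handle [-167.7  139.5] shift [26.3 -0.5 -0.6]
a1.90 th3.40 bar-seat [-17.6   8.8] handle [-164.3  128.6] shift [37.3 -0.5 -4. ]
a1.85 th3.50 bar-seat [-14.3   2. ] handle [-159.8  117.9] shift [47.9 -0.5 -8.5]
a1.82 th3.53 bar-seat [-12.9  -0.1] handle [-157.9  114.8] shift [ 51.1  -0.5 -10.4]
```

View pics/s21.png

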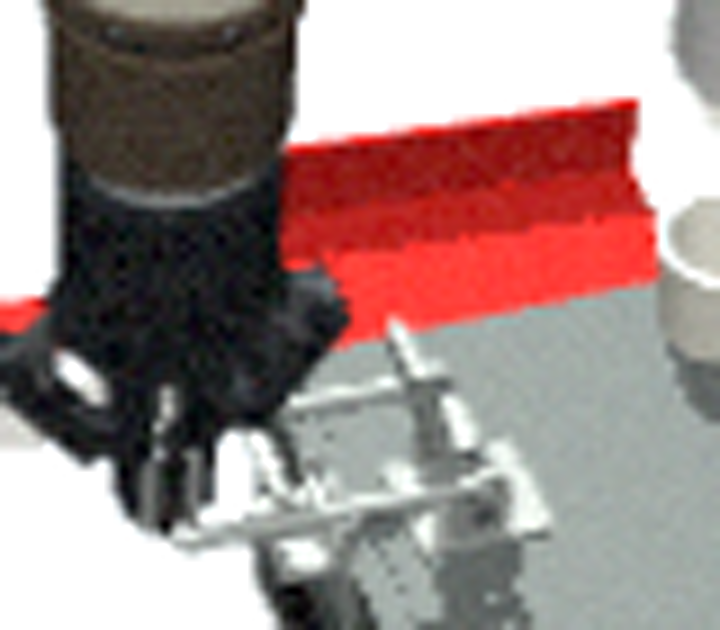

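apply_moves(
  targets="9 0 0 0 1; 18 0 0 0 1; 26 0 -1 0 1; 32 0 -3 0 1; 38 0 -5 0 1; 43 0 -7 0 1; 48 0 -9 0 1; 50 0 -10 0 1; 50 0 -10 0 1",
)

```text
clock: 15.67
position: [485.5, 46.7, 65.6]
ee_rot: [-0.707, 0.015, 0.707, 0.015]
contact_force: [-2.3, 0.2, 3.6]
gripper_width: 7.4
```

```bash
python3 -c "
from ik import *
st()
crop('side',260,160,340,230,9,'s22.png');d=get_image('wrist'); cv2.imwrite('pics/w22.png',d['img'][:,:,::-1])
tab([(1.85,3.5),(1.82,3.53)],50.5)"
```

```text
t 15.67 pos [485.5  46.7  65.6] F [-2.3  0.2  3.6] w 7.4
[[-0.001 -0.042 -0.999]
 [-0.001 -0.999  0.042]
 [-1.     0.001  0.001]]
j [ 0.43  0.3  -0.5   0.   -0.77 -0.47]
a1.85 th3.50 bar-seat [-14.3   2. ] handle [-159.8  117.9] shift [-1.  -0.2  3.3]
a1.82 th3.53 bar-seat [-12.9  -0.1] handle [-157.9  114.8] shift [ 2.2 -0.2  1.4]
```

View pics/s22.png

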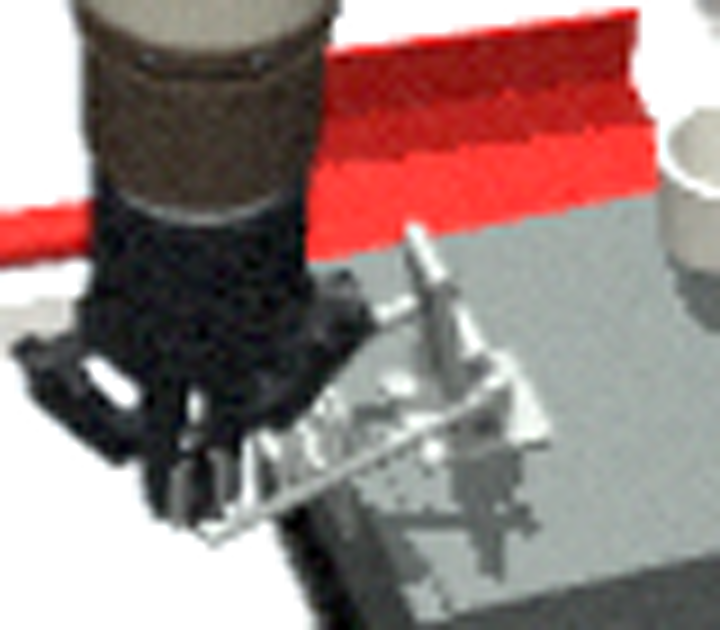

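View pics/w22.png

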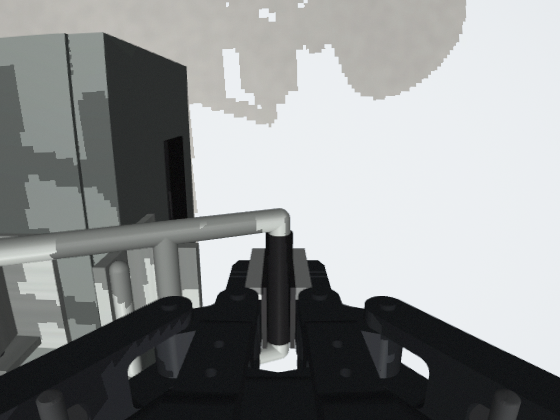

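apply_moves(
  targets="0 0 1 0 0.5; 0 0 1 0 0.5; 0 0 1 0 0.5; -20 0 1 0 0.5; -40 0 1 0 0.5; -70 0 5 0 0.5; -100 0 30 0 0.5; -130 0 60 0 1; -150 0 80 0 1; -150 0 80 0 1",
)

```text
clock: 16.6
position: [405.4, 50.7, 221.1]
ee_rot: [0.71, -0.013, -0.704, -0.016]
contact_force: [-0.2, 0.6, -0.6]
gripper_width: -0.0
```

```bash
python3 -c "
from ik import *
st()
crop('side',260,160,340,230,9,'s23.png');d=get_image('wrist'); cv2.imwrite('pics/w23.png',d['img'][:,:,::-1])"
```

```text
t 16.6 pos [405.4  50.7 221.1] F [-0.2  0.6 -0.6] w -0.0
[[ 0.009 -0.041 -0.999]
 [ 0.004 -0.999  0.041]
 [-1.    -0.005 -0.009]]
j [ 0.53 -0.02 -0.44  0.   -1.14 -0.57]
```

View pics/s23.png

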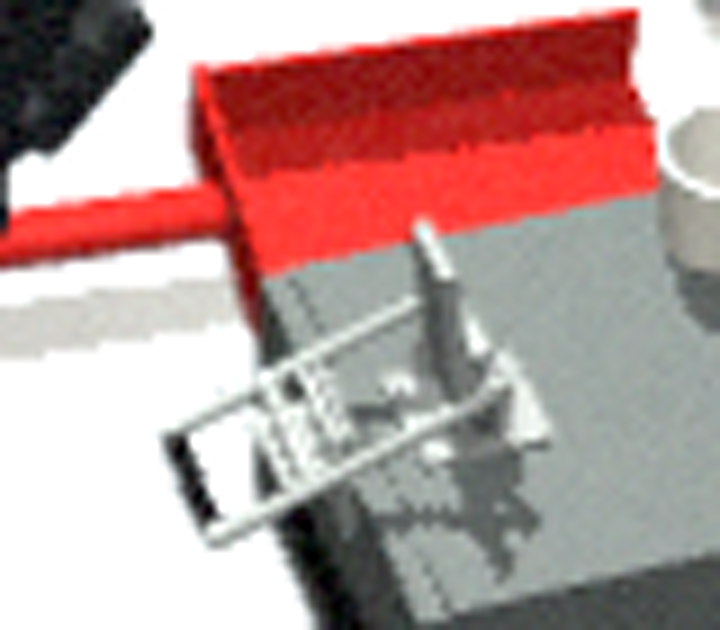

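View pics/w23.png

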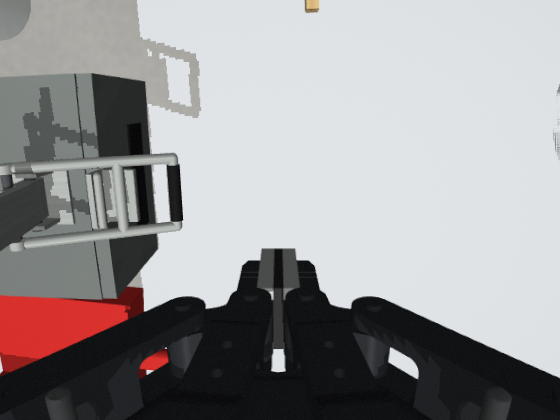

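```bash
python3 -c "
from ik import *
d=get_image('side')
g=lambda u,v:(260+(u+.5)/9-.5,160+(v+.5)/9-.5)
print('handle',plane(d,*g(192,487)),'lever tip', plane(d,*g(433,250)))
for a,th in ((1.82,3.53),(1.7,3.45)): print([np.round(latch(a,th,L),1)[[0,2]] for L in (113,73,0)])
for L in (113,73): print(((proj(d,bx(latch(1.82,3.53,L),B))-[260,160]+.5)*9).round())
crop('side',275,190,305,220,22,'s24.png',d)"
```

```text
handle [-157.9  113.2] lever tip [-71.6 208.6]
[array([-157.9,  114.8]), array([-120.9,  129.9]), array([-53.3, 157.6])]
[array([-158.4,  123.2]), array([-120.3,  135.3]), array([-50.7, 157.5])]
[[193. 485.]]
[[291. 434.]]
```

View pics/s24.png

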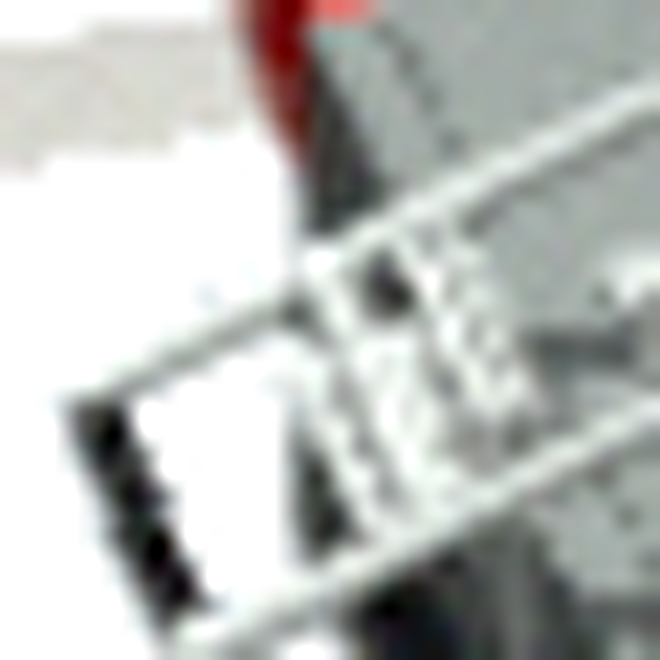

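```bash
cat >> ik.py <<'E'
def tabp(L):
    s=status.read_state(); p=s["position"]; M=R.from_quat(s["ee_rot"]).as_matrix()
    print("pos",p.round(1),"F",s["contact_force"].round(1))
    for n,P in L: print(n,np.round(P,1),"shift",(M.T@(bx(P,B)[0]-p)).round(1))
def press(a,s=50,pen=0): 
    x=-53+s*np.cos(a)-8*np.sin(a); z=136+s*np.sin(a)+8*np.cos(a)
    return [x-15+pen*np.sin(a),0,z-34.5-pen*np.cos(a)]
E
python3 -c "
from ik import *
tabp([('app',[-130,0,148]),('a1.57',[-76,0,148])]+[(a,press(a)) for a in (1.4,1.2,1,.8,.6,.4,.2,0)])"
```

```text
pos [405.6  50.4 216.1] F [-0.4 -0.  -0.6]
app [-130    0  148] shift [  68.1   -0.  -106.9]
a1.57 [-76   0 148] shift [  68.2   -0.  -160.9]
1.4 [-67.4   0.  152.1] shift [ 6.400e+01 -1.000e-01 -1.695e+02]
1.2 [-57.3   0.  151. ] shift [ 6.520e+01 -1.000e-01 -1.796e+02]
1 [-47.7   0.  147.9] shift [ 6.830e+01 -1.000e-01 -1.892e+02]
0.8 [-38.9   0.  142.9] shift [ 7.32e+01 -1.00e-01 -1.98e+02]
0.6 [-31.3   0.  136.3] shift [  79.9   -0.  -205.7]
0.4 [-25.1   0.  128.3] shift [  87.9   -0.  -211.8]
0.2 [-20.6   0.  119.3] shift [  96.9   -0.  -216.3]
0 [-18.    0.  109.5] shift [ 106.7   -0.  -218.9]
```

apply_moves(
  targets="10 0 -35 0 1; 30 0 -70 0 1; 50 0 -95 0 1; 65 0 -107 0 1; 66 0 -115 0 1; 66 0 -127 0 1; 66 0 -140 0 1; 66 0 -152 0 1; 65 0 -162 0 1; 65 0 -162 0 1",
)

```text
clock: 17.58
position: [569.1, 43.2, 150.5]
ee_rot: [-0.707, 0.015, 0.707, 0.015]
contact_force: [-0.6, -0.2, -0.2]
gripper_width: -0.1
```

```bash
python3 -c "
from ik import *
tabp([(a,press(a)) for a in (1.4,1.2,1,.8,.6,.4,.2,0)])
crop('side',260,160,340,230,9,'s25.png')"
```

```text
pos [569.1  43.2 150.5] F [-0.6 -0.2 -0.2]
1.4 [-67.4   0.  152.1] shift [-1.7 -0.4 -6. ]
1.2 [-57.3   0.  151. ] shift [ -0.5  -0.4 -16. ]
1 [-47.7   0.  147.9] shift [  2.6  -0.4 -25.7]
0.8 [-38.9   0.  142.9] shift [  7.5  -0.4 -34.5]
0.6 [-31.3   0.  136.3] shift [ 14.1  -0.4 -42.1]
0.4 [-25.1   0.  128.3] shift [ 22.1  -0.4 -48.3]
0.2 [-20.6   0.  119.3] shift [ 31.2  -0.4 -52.8]
0 [-18.    0.  109.5] shift [ 40.9  -0.5 -55.4]
```

View pics/s25.png

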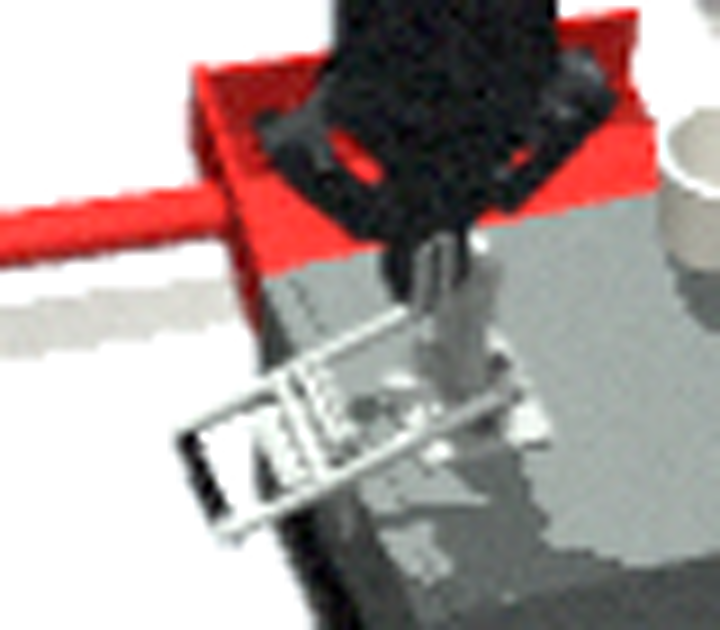

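apply_moves(
  targets="0 0 -6 0 1; 0 0 -11 0 1; 0 0 -16 0 1; 1 0 -21 0 1; 3 0 -26 0 1; 5 0 -30 0 1; 5 0 -30 0 1",
)

```text
clock: 18.22
position: [598.5, 42.2, 145.8]
ee_rot: [0.707, -0.015, -0.707, -0.015]
contact_force: [-0.8, -0.1, 0.3]
gripper_width: -0.1
```

```bash
python3 -c "
from ik import *
tabp([(a,press(a)) for a in (.8,.6,.4,.2,0)])
crop('side',260,160,340,230,9,'s26.png')"
```

```text
pos [598.5  42.2 145.8] F [-0.8 -0.1  0.3]
0.8 [-38.9   0.  142.9] shift [ 2.9 -0.1 -5. ]
0.6 [-31.3   0.  136.3] shift [  9.5  -0.1 -12.7]
0.4 [-25.1   0.  128.3] shift [ 17.5  -0.1 -18.9]
0.2 [-20.6   0.  119.3] shift [ 26.5  -0.1 -23.3]
0 [-18.    0.  109.5] shift [ 36.3  -0.1 -25.9]
```

View pics/s26.png

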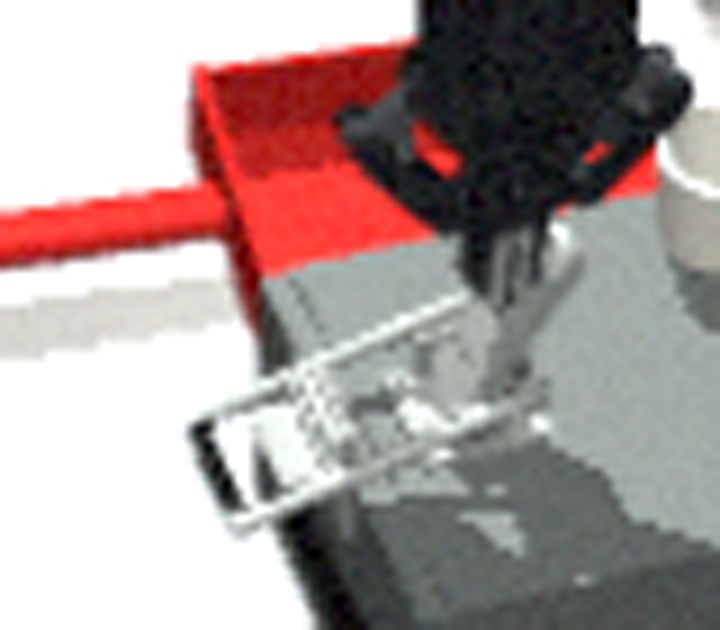

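apply_moves(
  targets="3 0 -5 0 1; 6 0 -9 0 1; 10 0 -13 0 1; 14 0 -16 0 1; 18 0 -19 0 1; 22 0 -21 0 1; 27 0 -23 0 1; 32 0 -25 0 1; 37 0 -26 0 1; 39 0 -26 0 1",
)

```text
clock: 19.1
position: [622.6, 40.9, 109.2]
ee_rot: [-0.706, 0.015, 0.708, 0.014]
contact_force: [-9.1, 2.7, 22.1]
gripper_width: -0.0
```

```bash
python3 -c "
from ik import *
tabp([(a,press(a)) for a in (.2,0)])
crop('side',260,160,340,230,9,'s27.png')"
```

```text
pos [622.6  40.9 109.2] F [-9.1  2.7 22.1]
0.2 [-20.6   0.  119.3] shift [-10.1  -0.4   0.9]
0 [-18.    0.  109.5] shift [-0.3 -0.5 -1.8]
```

View pics/s27.png

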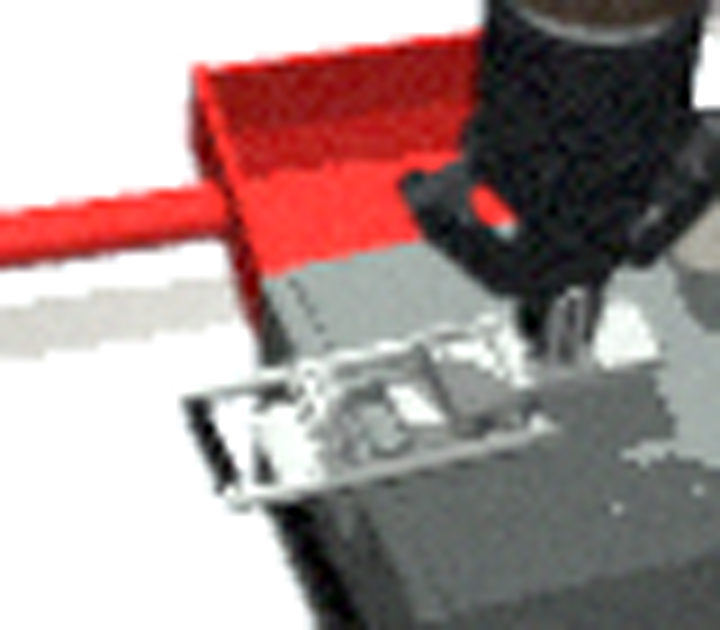

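Lever flat against its stop (22 N). Back off upwards and look.

apply_moves(
  targets="-20 0 0 0 1; -50 0 0 0 1; -90 0 0 0 1; -130 0 10 0 1; -150 0 40 0 1; -150 0 80 0 1; -150 0 120 0 1; -150 0 150 0 1; -150 0 170 0 1; -150 0 170 0 1",
)

```text
clock: 19.98
position: [449.7, 47.8, 257.1]
ee_rot: [-0.707, 0.014, 0.707, 0.015]
contact_force: [-0.0, 0.1, 0.6]
gripper_width: 0.2
```

```bash
python3 -c "
from ik import *
st(); d=get_image('side')
crop('side',260,160,340,230,9,'s28.png',d)
for a,th in ((0,np.pi+.2),):
  pass
h=latch(0,0,0); th=np.arctan2(130-h[2],-108-h[0])
for L in (113,73,0): print(((proj(d,bx(latch(0,th,L),B))-[260,160]+.5)*9).round())
print('tip',((proj(d,bx([17,0,144],B))-[260,160]+.5)*9).round())
crop('top',235,135,335,245,6,'t28.png')"
```

```text
t 19.98 pos [449.7  47.8 257.1] F [-0.   0.1  0.6] w 0.2
[[-0.001 -0.041 -0.999]
 [ 0.001 -0.999  0.041]
 [-1.    -0.001  0.001]]
j [ 0.47  0.04 -0.28 -0.   -1.24 -0.51]
[[228. 449.]]
[[333. 425.]]
[[523. 382.]]
tip [[651. 329.]]
```

View pics/s28.png

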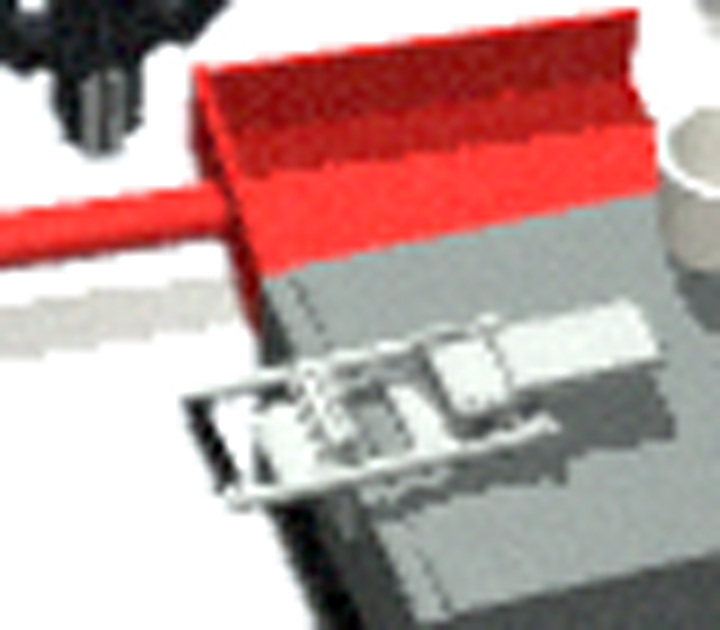

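View pics/t28.png

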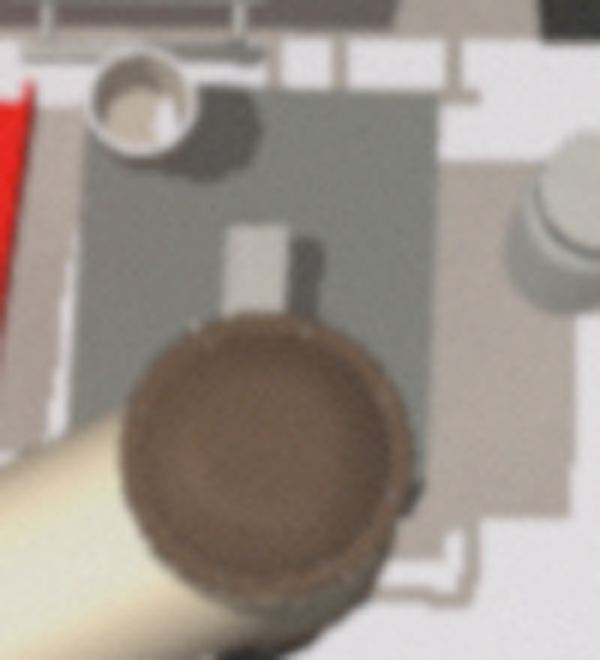

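```bash
python3 -c "
from ik import *
d=get_image('wrist'); im=d['img'][:,:,::-1].copy()
h=latch(0,0,0); th=np.arctan2(130-h[2],-108-h[0])
for P,c in ((latch(0,th,116),(0,0,255)),([-108,0,130],(0,0,255)),([-100,-90,118],(0,255,0)),([-53,0,144],(255,0,0)),([17,0,144],(255,0,0))):
  q=proj(d,bx(P,B))[0]; print(q.round()); cv2.circle(im,tuple(int(v) for v in q),2,c,-1)
cv2.imwrite('pics/w29.png',cv2.resize(im[60:360,0:300],None,fx=2,fy=2))"
```

```text
[228. 188.]
[179. 188.]
[167.  76.]
[108. 192.]
[ 27. 192.]
```

View pics/w29.png

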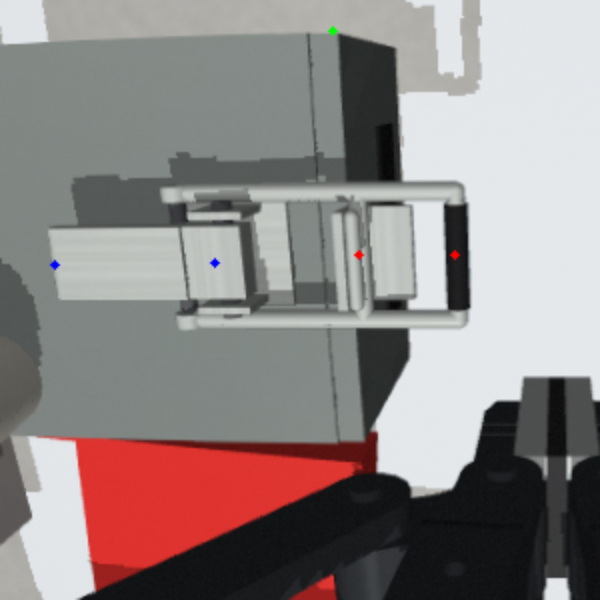

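```bash
python3 -c "
from bench import job; print(job.job_done())"
```

```text
the job is handed in; nothing more can be done
None
```

I pushed the drawer home, hooked the loop on the keeper and pressed the lever down over centre until it lay flat, then backed the arm clear and handed the job in at about 20 s of the 64 s. `job_done()` reports no verdict, so the result rests on my own last checks.

**Last checks (side, top and wrist pictures, force reading):**
- The lever lies flat, with its tip within about 1 pixel (2 to 3 mm) of where a shut lever should be.
- The loop's bar sits under the keeper's bead against the lip. The handle is within a few mm of the position I worked out for the seated bar.
- The drawer front is flush with the box. The robot touches nothing, with force near zero.
- The pot, jar and the part of the dustpan in view look unmoved. I did not recheck the mug, spray bottle, brush and peg at the end.

**What disagreed or failed on the way:**
- **Finger length:** the real fingertips end about 34 mm short of the reported tool point. My first push therefore passed over the drawer front without touching it. I measured the offset by touching the box top and corrected for it.
- **First grasp:** the handle slipped out while I was swinging the loop forward, and the loop fell onto the keeper. I gripped it again lower on the pads and set the bar into the keeper's mouth.
- **Grip width:** the gripper read about 7 mm on the 10 mm handle, although the second grasp held.

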